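Turn a small bike wheel in its stand until the valve is ready for the pump

ROBOT

A 6-joint arm with a two-finger parallel gripper is mounted at the origin on the work surface. World frame = base frame: x ahead of the robot, y to its left, z up, the work surface at z = 0. Lengths are in m, angles in rad, forces in N, time in s.
With the tool pointing down it reaches from about 0.25 to 0.8 m from the base axis. Payload 3.9 kg.
Tool frame: the origin (TCP) lies midway between the tips of the shut fingers; the grasp point (between the pads) lies 19 mm behind it; z points along the fingers, y is the direction in which the jaws open and shut (so a half turn about z gives the same grasp; the last joint's range is limited). The gripper opens to 85 mm and grips with 20 to 120 N. Pads are 22 mm wide; open, the fingers measure 114 mm over their backs; the gripper's body (76 mm by 85 mm) begins 54 mm behind the grasp point. The pads swing forward as they close: fully open they stand 13 mm farther back than shut.
Start: joints at [-1.261, 0.26, -0.138, 1.173, 0, 1.571], TCP at [0.16, -0.5, 0.231] pointing down, gripper open.
Joint ranges: [-2.78, 2.78], [-0.83, 1.72], [-1.28, 1.37], [-1.9, 2.12], [-1.57, 1.48], [-3.14, 3.14]. Speed limits (rad/s): [2.57, 2.57, 3.14, 3.14, 3.14, 3.14].

INTERFACE

Orientations are given as a unit quaternion [w, x, y, z].
In Python, from station import env gives the robot as it stands.
- The arm moves only by the tool carry_out, never from a script. Its argument "commands" is a list that holds one entry, the list of rows, each a list of 7 numbers: the shift along the world's x, y, z in units of 200 mm (1.0 is 200 mm), then the turn, a rotation vector about the world's x, y, z in units of 360 degrees (1.0 is 360 degrees), then the opening, from 0 (shut) to 1 (fully open). A call has 1 to 10 rows; each row is the pose to reach, as a shift and turn from the pose commanded when the call began, turning the shorter way round; what a row does not reach only later rows make up. A row lasts 1/10 s, in which the tool goes at most 50 mm and 8.59 degrees, less where a joint would pass 70% of its speed; a pose out of reach is approached as far as the arm can. A call with a number of a shift or a turn outside -1 to 1 is refused whole. A call with a gripper value outside its range is refused whole. The fingers move at their own pace and stop on an object; "grip_force" is the grip in N (left out, the last holds). Time passes only in rows, so rows that repeat a pose let the fingers close. It gives the time, the measured TCP pose, the force and the opening at its end, in the units of the state.
- env.read_state(): the state, without advancing time (a new reading comes with each control period).
- env.get_image(name): name is "scene" or "side" or "wrist"; returns the picture (400x640x3 uint8, red, green, blue); there is no depth.
- env.camera_info(name): a dict with "fovy" (degrees; the focal length in pixels is half the picture's height over the tangent of half this angle, whatever the lens; pixels are square), "cx", "cy" (the principal point, pixels), "distortion" ([k1, k2, p1, p2, k3] as OpenCV has them; the pictures are not rectified), "rvec" (rotation vector, rad) and "tvec" (3), from world to camera coordinates, as OpenCV has them. Camera axes: x right, y down, z forward; pixel columns grow to the right and rows downward; lengths in m; the calibration is good to about 2 mm. A picture is of the moment at which its call begins: read the wrist's pose just before it. camera_info takes no time and is no camera call; for the wrist camera it gives the pose at the moment of the call.
- env.close_job(): hands the job in, once; it reports no verdict.
Trained networks look in the newest picture that a camera, given by its name, has taken for a name from the list of things; names that differ only in an ending like _2 or _b are one class to them, and where a whole thing is asked for, a point or a joint stands for the part that bears it (a point fixed in the world has none). Each returns a list of dicts, best first, with "conf" (0 to 1); they miss things now and then, are a little off and sometimes report something else, mostly with a low value. They report only what shows in the picture. A call takes as long as a camera call.
- env.search_frame(name, camera): "bbox" ([left, top, width, height] in pixels, round what is visible of it).
The state is a dict: "t": time; "joint_pos": joint angles; "dq": joint speeds; "effort": joint torques, N m; "eef_pos": TCP position; "tcp_rot": TCP orientation; "contact_force": force on the tool from outside, world axes, zero at the start; "moment": the same for the moment, N m; "width": finger opening in m.
Only numpy, scipy, OpenCV 4.12 (cv2) and the standard library are available. Lean on these libraries where they do the work, as an engineer would, in place of code of your own. Each camera call takes 0.05 s, during which the arm holds its last target.

TASK

Get this wheel ready for the pump: push it round in its bench stand, spoke by spoke, until the valve is at the very bottom, right below the hub, so that the stem points straight up, and leave it standing still. Push its yellow spokes gently with the fingertips, in two or more separate pushes, drawing the fingers out of the wheel in between; do not grip the spokes, spin the wheel, or push on the tyre or valve. Do not shift the stand or disturb the things around it.

Things in the scene. Friction and masses are not known exactly. Their poses are not given: they have to be found in the camera images.
- stand: Grey bench stand holding the wheel upright; 7 kg in all, on rubber feet, not bolted down. Origin: centre of its underside, on the bench, right below the hub. x: the axle, pointing away from the robot within 32 degrees; y: left, in the wheel's plane; z up. Base plate from x = -125 to 115 and y = -110 to 110 mm, top 16 mm above the bench. A rim gauge post, 100 mm high, stands at x = 60, y = 85 mm.
- wheel (a joint): Turn of the wheel about the stand's x axis, rad. 0 (or a full turn) = valve at the very bottom, stem pointing straight up. Growing values turn it clockwise as seen from the robot: the valve goes from bottom to left (+y), top (pi), right. Starts at 2.1 to 4.2; turn it either way, it has stops only at +-2 turns. The bearing drags: 2 to 4 N halfway along a spoke turns it, and let go it stops almost at once.
- hub (a point): Centre of the wheel, on the axle, 195 mm above the bench. A 14 inch child's-bike wheel, 334 mm in outside diameter, its lower edge 28 mm above the bench; its mid-plane is the stand's y-z plane. Hub: yellow, 48 mm in diameter, 66 mm long (33 mm either side of the mid-plane).
- valve_tip (a point): Free tip of the valve stem, 82 mm from the hub centre, in the wheel's mid-plane. The stem is a brass tube with a red dust cap, 8 to 11 mm thick and 28 mm long, on the inside of the rim, pointing at the hub. At the bottom its tip is 82 mm straight below the hub centre.
- spokes: Five yellow moulded spokes at 36, 108, 180, 252 and 324 degrees from the valve, open gaps between. Each: 20 mm wide (round the wheel) and 34 mm deep (17 mm either side of the mid-plane) out to 76 mm from the centre, then 18 wide and 27 deep to the rim (inside radius 110 mm). Origin: hub centre; x along the axle, away from the robot; z from valve through hub, up when done. Push under 36 N.
- tyre: Black tyre, 40 mm thick (20 mm either side of the mid-plane), from 127 to 167 mm from the hub centre. Origin at the hub centre. It is not to be pushed on (a brush of under 5 N does no harm).
- valve: The valve stem itself (brass, red cap): see valve_tip. Origin at the hub centre, axes as for the spokes. Not to be pushed on (a brush of under 3 N does no harm).
- pump: Black and grey hand pump, 240 mm long, 28 mm thick, lying on the bench. Origin under its middle; x along its length. To be left alone.
- carton: Small plain cardboard carton, 75 x 75 x 45 mm high. Origin: centre of its underside. To be left alone.
- oil: Small green oil bottle with a white cap, 42 mm across, 115 mm tall. Origin: centre of its underside. To be left alone.
- spanner: Steel spanner, 160 mm long, lying on the bench along its x axis. Origin under its middle. To be left alone.
- upright_top (a point): Middle of the top of the stand's single arm, 216 mm above the bench: an upright grey bar on the robot's side of the wheel, from the base up past the axle, 26 mm thick (stand x = -79 to -53 mm) and 36 mm wide (y = -18 to 18 mm). The axle nut on it reaches x = -85 mm.

How it is judged:
On the way, in this order (a step that is already met when the one before it is completed fails the run):
1. the fingers push a spoke (contact force between the fingers and spokes above 0.3 N), for 0.02 s.
2. with the wheel turned part of the way, the fingers are drawn out of it before the next push (contact force between the fingers and stand below 0.05 N and distance of valve_tip from where it was at the start of the episode above 0.02 m and angle between spokes's own z axis and vertical above 0.12 rad and (x of the grasp point in the frame of stand below -0.03 m or x of the grasp point in the frame of stand above 0.03 m)), for 0.1 s.
3. the fingers push a spoke again (contact force between the fingers and spokes above 0.3 N), for 0.02 s.
At the end, for the whole second after the job is handed in: The valve is at the bottom with its stem within 0.12 rad (7 degrees) of straight up, the wheel is still (under 0.05 rad/s), the stand upright and within 20 mm of its place, and the pump, carton, bottle and spanner within 20 mm of theirs (angle between spokes's own z axis and vertical below 0.12 rad and angular speed of spokes below 0.05 rad/s and distance of each of stand, pump, carton, oil, spanner from where it was at the start of the episode below 0.02 m and angle between stand's own z axis and vertical below 0.05 rad); the robot touches nothing.
It fails at once if the spokes are gripped or pushed hard (over 36 N) (contact force between the fingers and spokes above 36 N).
It fails at once if the wheel is spun (over 3 rad/s) (velocity of joint wheel above 3 rad/s or velocity of joint wheel below -3 rad/s).
It fails at once if the tyre (over 5 N) or the valve (over 3 N) is pushed on (contact force between any of the fingers, the arm and tyre above 5 N or contact force between any of the fingers, the arm and valve above 3 N).
It fails at once if the stand is shoved, lifted or tipped (distance of stand from where it was at the start of the episode above 0.02 m or angle between stand's own z axis and vertical above 0.1 rad).
It fails at once if the pump, carton, bottle or spanner is disturbed (distance of any of pump, carton, oil, spanner from where it was at the start of the episode above 0.02 m).
It also fails if it takes over 58 s, if anything falls off the work surface, if the arm or the gripper's body presses on something with over 40 N, if the wrist force passes 120 N, or if a joint passes its speed limit or range.

## Working session

There is one attempt and no reset: what is moved stays moved. The work goes in short steps, Python scripts to look and compute and a tool call to move; the robot and the scene stay as the last step left them, time stands still between calls to the robot, and variables do not carry over. Pictures are saved under pics/ and viewed, and the job is handed in when it is done.

Besides the shell and the picture viewer there is one more tool, called after "Request:" as a command line: name --argument value ..., lists and objects as JSON in quotes. carry_out: Moves the arm, as the interface text tells. Shifts and turns lie within -1 to 1; 1 stands for 200 mm of shift or 360 degrees of turn. Its arguments: {"type":"object","properties":{"commands":{"type":"array","items":{"type":"array","items":{"type":"array","items":{"type":"number","minimum":-1,"maximum":1}}}},"grip_force":{"type":"number"}},"required":["commands"]}

```bash
mkdir -p pics; ls; python3 - <<'E'
from station import env
import cv2
s=env.read_state();print(s)
for n in("scene","side","wrist"):
    im=env.get_image(n);cv2.imwrite(f"pics/{n}0.png",im[...,::-1]);print(n,env.camera_info(n))
    for k in("stand","hub","valve_tip","upright_top","wheel","pump","oil","carton","spanner"):
        r=env.search_frame(k,n);print(k,r[:2])
E
```

```text
pics
{'t': 0.0, 'joint_pos': array([-1.26099382e+00,  2.60665457e-01, -1.39410945e-01,  1.17269859e+00,
        2.94183071e-06,  1.57080036e+00]), 'dq': array([-3.97449844e-04, -8.05324785e-04,  3.58008679e-04, -6.17521616e-04,
        6.26746272e-05, -9.96443537e-04]), 'effort': array([ 3.66283275e-04, -4.05679822e+01,  2.53922367e+01,  1.87600561e-02,
        7.59205136e-05,  2.89856539e-07]), 'eef_pos': array([ 0.15984381, -0.49933755,  0.2304588 ]), 'tcp_rot': array([-9.77713926e-04,  9.88026599e-01,  1.54280463e-01, -1.51185444e-04]), 'contact_force': array([ 0.06235668, -0.05825975, -0.55826267]), 'moment': array([ 0.02900433,  0.02648548, -0.00266461]), 'width': 0.08539671674571772}
scene {'fovy': 57.90454771585367, 'cx': 320.8566991734975, 'cy': 204.24728056638202, 'distortion': array([-0.03211716,  0.        ,  0.        ,  0.        ,  0.        ]), 'rvec': array([ 1.04550203,  2.63392526, -0.75279486]), 'tvec': array([ 0.3744857 , -0.30150437,  1.33550587])}
stand [{'bbox': [247.1, 92.5, 90.7, 136.3], 'conf': 0.74}]
hub [{'bbox': [262.0, 90.8, 49.4, 122.8], 'conf': 0.91}, 
[... 1182 characters left out ...]
 103.5, 105.3, 112.4], 'conf': 0.68}]
pump [{'bbox': [275.6, 166.4, 70.5, 27.1], 'conf': 0.57}]
oil [{'bbox': [276.8, 227.8, 17.9, 39.6], 'conf': 0.72}]
carton [{'bbox': [305.4, 104.6, 105.0, 152.2], 'conf': 0.7}, {'bbox': [415.7, 166.6, 30.6, 29.4], 'conf': 0.57}]
spanner [{'bbox': [412.7, 215.7, 31.5, 39.1], 'conf': 0.54}]
wrist {'fovy': 61.2644824731539, 'cx': 318.27531349669135, 'cy': 194.16842398928014, 'distortion': array([-0.01735617,  0.        ,  0.        ,  0.        ,  0.        ]), 'rvec': array([-2.32943592,  1.70021466,  0.26011584]), 'tvec': array([-0.52555328, -0.03877966,  0.37884883])}
stand []
hub []
valve_tip []
upright_top []
wheel []
pump []
oil []
carton []
spanner []
```

```bash
python3 - <<'E'
import cv2
for n,(x,y,w,h) in dict(scene=(200,60,200,150+75),side=(240,80,240,200)).items():
    im=cv2.imread(f"pics/{n}0.png");c=im[y:y+h,x:x+w];f=min(800/w,600/h)
    cv2.imwrite(f"pics/{n}0z.png",cv2.resize(c,None,fx=f,fy=f,interpolation=cv2.INTER_CUBIC));print(f)
E
```

```text
2.6666666666666665
3.0
```

View pics/scene0.png

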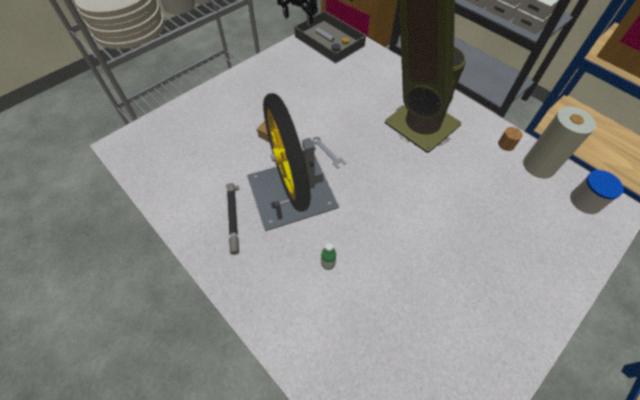

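View pics/side0.png

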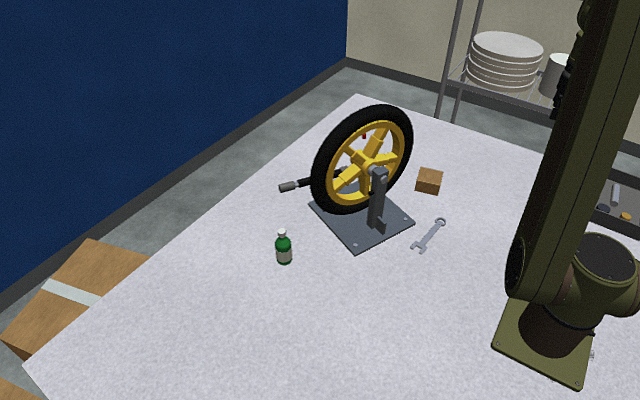

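View pics/scene0z.png

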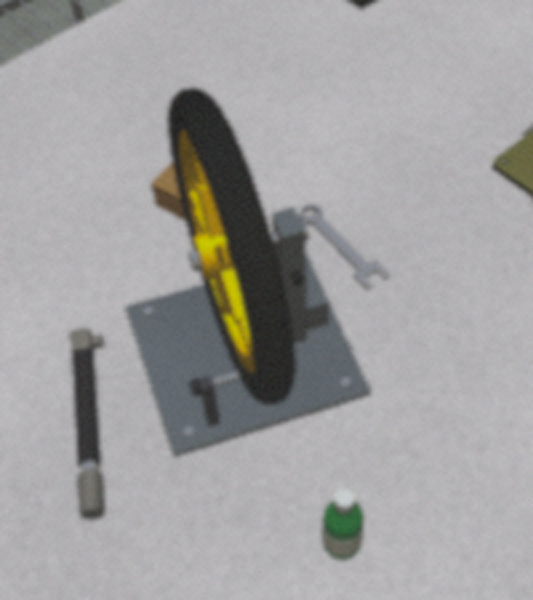

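View pics/side0z.png

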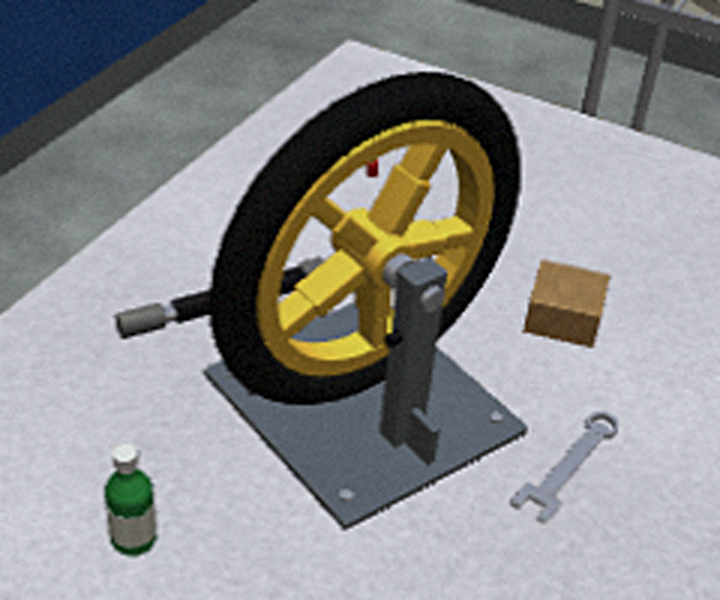

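```bash
cat > h.py <<'E'
import numpy as np,cv2
from scipy.optimize import least_squares
from station import env
def proj(n,P,ci=None):
    c=ci or env.camera_info(n);f=200/np.tan(np.radians(c['fovy']/2))
    K=np.array([[f,0,c['cx']],[0,f,c['cy']],[0,0,1.]])
    return cv2.projectPoints(np.asarray(P,float).reshape(-1,1,3),c['rvec'],c['tvec'],K,c['distortion'])[0].reshape(-1,2)
def W(S,p):
    x,y,a=S;p=np.atleast_2d(p);c,s=np.cos(a),np.sin(a)
    return np.c_[x+c*p[:,0]-s*p[:,1],y+s*p[:,0]+c*p[:,1],p[:,2]]
def valve(th,r=.082): # stand frame
    return np.array([0,r*np.sin(th),.195-r*np.cos(th)])
E
python3 - <<'E'
from h import *
z=.016
sp=np.array([[.115,.11,z],[.115,-.11,z],[-.125,.11,z],[-.066,.0,.216]])
su=np.array([[178,452],[127,308],[368,393],[289,218]])/2.6667+[200,60]
dp=np.array([[-.125,.11,z],[-.125,-.11,z],[.115,.11,z],[-.066,0,.216]])
du=np.array([[346,525],[525,430],[207,372],[424,272]])/3+[240,80]
f=lambda S:np.r_[(proj("scene",W(S,sp))-su).ravel(),(proj("side",W(S,dp))-du).ravel()]
r=least_squares(f,[.5,0,0]);S=r.x;print(S,np.degrees(S[2]));print(f(S).reshape(-1,2).round(1))
np.save('S.npy',S)
u=np.array([372,170])/3+[240,80]
for th in np.arange(2.1,4.3,.1):
    print(round(th,1),(proj("side",W(S,[valve(th,.085)]))[0]-u).round(1))
print(W(S,[[0,0,.195],[-.066,0,.216]]))
# objects on the bench
def bench(n,px,z=0):
    g=least_squares(lambda q:proj(n,[[q[0],q[1],z]])[0]-px,[.5,0]);return g.x
print('oil',bench('side',np.array([132,540])/3+[240,80]),'sp',bench('side',np.array([600,420])/3+[240,80]),bench('side',np.array([530,508])/3+[240,80]))
print('carton',bench('side',np.array([560,345])/3+[240,80]),'pump',bench('scene',np.array([82,335])/2.667+[200,60]),bench('scene',np.array([92,510])/2.667+[200,60]))
E
```

```text
[ 0.55792328 -0.09491585 -0.39942159] -22.885171119594986
[[-1.3  0.4]
 [-0.5 -1.3]
 [ 2.  -1.3]
 [ 0.5  0.7]
 [-0.3  0.6]
 [ 1.4 -0.8]
 [-1.7 -0.9]
 [-0.4 -0.1]]
2.1 [-21.9  23.2]
2.2 [-20.3  20.3]
2.3 [-18.4  17.4]
2.4 [-16.4  14.7]
2.5 [-14.1  12.1]
2.6 [-11.7   9.6]
2.7 [-9.2  7.3]
2.8 [-6.6  5.2]
2.9 [-3.9  3.4]
3.0 [-1.2  1.8]
3.1 [1.5 0.5]
3.2 [ 4.2 -0.5]
3.3 [ 6.8 -1.2]
3.4 [ 9.3 -1.6]
3.5 [11.7 -1.8]
3.6 [13.9 -1.6]
3.7 [16.  -1.1]
3.8 [17.9 -0.4]
3.9 [19.6  0.7]
4.0 [21.1  1.9]
4.1 [22.3  3.4]
4.2 [23.4  5.1]
[[ 0.55792328 -0.09491585  0.195     ]
 [ 0.49711839 -0.06924941  0.216     ]]
oil [0.64075509 0.16258703] sp [ 0.34978494 -0.2120326 ] [ 0.36160244 -0.06972791]
carton [ 0.42618773 -0.29249891] pump [ 0.68294388 -0.25196964] [ 0.81336776 -0.05307082]
```

```bash
cat >> h.py <<'E'
from scipy.spatial.transform import Rotation as Ro
S=np.load('S.npy') if __import__('os').path.exists('S.npy') else None
def Rt(tilt=15,S=None):
    S=globals()['S'] if S is None else S
    t=np.radians(tilt);a=S[2];z=np.array([np.cos(a)*np.cos(t),np.sin(a)*np.cos(t),-np.sin(t)])
    y=np.array([np.sin(a),-np.cos(a),0]);return np.c_[np.cross(y,z),y,z]
def cur():
    s=env.read_state();q=s['tcp_rot'];return s['eef_pos'],Ro.from_quat([q[1],q[2],q[3],q[0]]),s
def go(p,R):
    P,Q,s=cur();d=(np.array(p)-P)/.2;r=(Ro.from_matrix(R)*Q.inv()).as_rotvec()/(2*np.pi)
    print('shift',d.round(3),'turn',r.round(4))
def stand(P):
    return Ro.from_euler('z',-S[2]).apply(np.array(P)-[S[0],S[1],0])
def pol(x,al,r): # stand pt at angle deg
    a=np.radians(al);return W(S,[[x,r*np.sin(a),.195-r*np.cos(a)]])[0]
E
python3 - <<'E'
from h import *
R=Rt(15);p=pol(.003,245,.088);pre=p-.11*R[:,2];print(p,pre)
go(pre,R)
go([.28,-.3,.40],R)
E
```

```text
[ 0.52967154 -0.16955976  0.23219041] [ 0.43178319 -0.12823996  0.2606605 ]
shift [1.359 1.859 0.147] turn [-0.0095 -0.212  -0.096 ]
shift [0.6   1.    0.843] turn [-0.0095 -0.212  -0.096 ]
```

Request:
carry_out --commands '[[[0,0,0.25,0,-0.02,-0.01,0],[0.08,0.12,0.5,0,-0.042,-0.02,0],[0.16,0.25,0.7,-0.002,-0.063,-0.029,0],[0.25,0.4,0.84,-0.003,-0.084,-0.038,0],[0.34,0.55,0.84,-0.004,-0.106,-0.048,0],[0.42,0.7,0.84,-0.006,-0.127,-0.058,0],[0.5,0.85,0.84,-0.007,-0.148,-0.067,0],[0.6,1,0.84,-0.008,-0.17,-0.077,0],[0.6,1,0.84,-0.0095,-0.19,-0.087,0],[0.6,1,0.84,-0.0095,-0.212,-0.096,0]]]' --grip_force 20

```text
t: 2.5
eef_pos: [0.2803, -0.3001, 0.3982]
tcp_rot: [0.119, 0.796, -0.147, 0.575]
contact_force: [0.1, -1.3, -0.4]
width: 0.0
```

```bash
python3 - <<'E'
from h import *
P,Q,s=cur();print(P,s['joint_pos'].round(2),s['t'],s['width'],stand(P));print(Q.as_matrix().round(2))
R=Rt(15);p=pol(.003,245,.088);pre=p-.11*R[:,2];go(pre,R)
E
```

```text
[ 0.28030865 -0.30011946  0.39819553] [-1.58 -0.5  -1.02  0.2   1.09  2.46] 2.5 1.7560438631846093e-05 [-0.17596178 -0.29701154  0.39819553]
[[ 0.29 -0.37  0.88]
 [-0.1  -0.93 -0.36]
 [ 0.95  0.02 -0.31]]
shift [ 0.757  0.859 -0.688] turn [-0.0003 -0.009  -0.003 ]
```

```bash
sed -i 's/return np.c_\[np.cross(y,z),y,z\]/x=-y;return np.c_[x,np.cross(z,x),z]/' h.py; python3 - <<'E'
from h import *
R=Rt(15);print(R.round(2));p=pol(.003,245,.088);pre=p-.11*R[:,2];go(pre,R);go(pre+[-.06,0,.06],R)
E
```

```text
[[ 0.39  0.24  0.89]
 [ 0.92 -0.1  -0.38]
 [-0.    0.97 -0.26]]
shift [ 0.757  0.859 -0.688] turn [-0.2209  0.0844  0.0685]
shift [ 0.457  0.859 -0.388] turn [-0.2209  0.0844  0.0685]
```

Request:
carry_out --commands '[[[0.05,0.09,0,-0.02,0.008,0.006,0],[0.1,0.18,0,-0.042,0.016,0.013,0],[0.15,0.27,0,-0.063,0.024,0.02,0],[0.2,0.36,0,-0.085,0.032,0.026,0],[0.25,0.45,-0.05,-0.106,0.04,0.033,0],[0.3,0.54,-0.1,-0.128,0.049,0.04,0],[0.35,0.63,-0.2,-0.15,0.057,0.046,0],[0.4,0.72,-0.3,-0.17,0.065,0.053,0],[0.45,0.86,-0.38,-0.192,0.073,0.06,0],[0.45,0.86,-0.38,-0.212,0.081,0.066,0]]]'

```text
t: 3.5
eef_pos: [0.3651, -0.1369, 0.3499]
tcp_rot: [0.436, 0.737, 0.338, 0.391]
contact_force: [0.5, 0.2, -0.5]
width: -0.0003
```

```bash
python3 - <<'E'
from h import *
P,Q,s=cur();print(P,s['joint_pos'].round(2),s['t'],s['width'],stand(P));print(Q.as_matrix().round(2))
R=Rt(15);p=pol(.003,245,.088);pre=p-.11*R[:,2];go(pre,R)
for n in ("wrist","side"): cv2.imwrite(f"pics/{n}1.png",env.get_image(n)[...,::-1])
E
```

```text
[ 0.36512982 -0.13689738  0.34985841] [-0.18 -0.76 -1.28 -0.19 -0.21  1.94] 3.5 -0.000264644793681166 [-0.16129192 -0.11365158  0.34985841]
[[ 0.47  0.16  0.87]
 [ 0.84 -0.39 -0.38]
 [ 0.28  0.91 -0.31]]
shift [ 0.333  0.043 -0.446] turn [-0.0459  0.0098  0.0153]
```

View pics/wrist1.png

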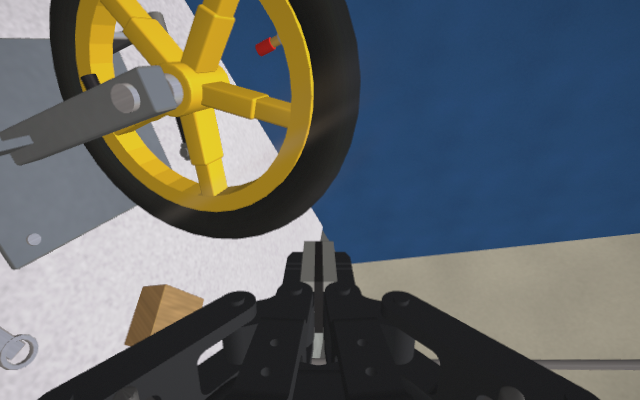

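View pics/side1.png

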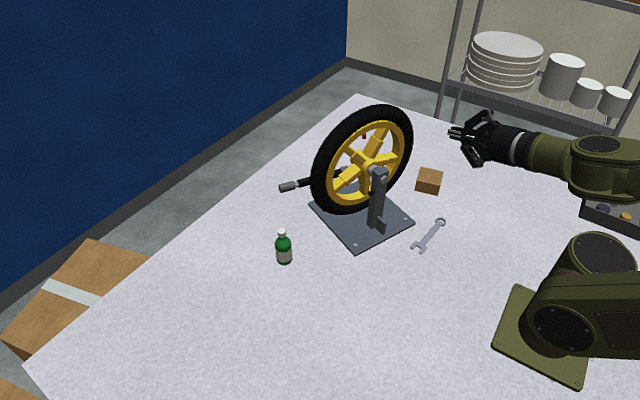

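```bash
python3 - <<'E'
from h import *
im=cv2.imread('pics/wrist1.png')
def draw(S,th,fn):
    v=im.copy()
    def circ(x,r,col):
        a=np.linspace(0,2*np.pi,73);u=proj('wrist',W(S,np.c_[x+0*a,r*np.sin(a),.195-r*np.cos(a)]));cv2.polylines(v,[u.astype(np.int32)],True,col,1)
    circ(-.0135,.110,(255,0,0));circ(0,.167,(0,0,255));circ(-.033,.024,(0,255,0));circ(-.085,.008,(0,255,0))
    for d in (36,108,180,252,324):
        u=proj('wrist',W(S,[valve(th+np.radians(d),r)+[-.015,0,0] for r in(.03,.105)]));cv2.line(v,tuple(map(int,u[0])),tuple(map(int,u[1])),(255,0,255),1)
    u=proj('wrist',W(S,[valve(th,.082),valve(th,.11)]));cv2.line(v,tuple(map(int,u[0])),tuple(map(int,u[1])),(255,255,0),1)
    c=[[-.079,y,.216] for y in(-.018,.018)]+[[-.053,y,.216] for y in (.018,-.018)];cv2.polylines(v,[proj('wrist',W(S,c)).astype(np.int32)],True,(0,0,0),1)
    c=[[-.125,-.11,.016],[-.125,.11,.016]];cv2.polylines(v,[proj('wrist',W(S,c)).astype(np.int32)],True,(0,0,0),1)
    cv2.imwrite(fn,v)
draw(S,3.06,'pics/ov1.png')
E
```

```text
(no output)
```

View pics/ov1.png

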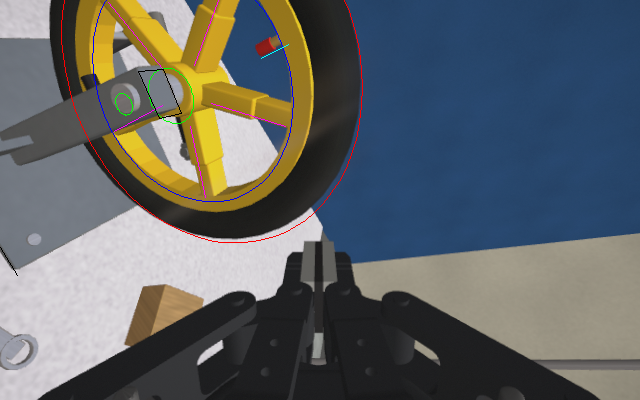

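```bash
python3 - <<'E'
from h import *
z=.016
sp=np.array([[.115,.11,z],[.115,-.11,z],[-.125,.11,z],[-.066,.0,.216]])
su=np.array([[178,452],[127,308],[368,393],[289,218]])/2.6667+[200,60]
dp=np.array([[-.125,.11,z],[-.125,-.11,z],[.115,.11,z],[-.066,0,.216]])
du=np.array([[346,525],[525,430],[207,372],[424,272]])/3+[240,80]
wu=np.array([[125,98],[17,268],[258,49],[289,114],[214,193]])
def wp(th): 
    d=np.radians; o=np.array([-.0135,0,0])
    return [[-.085,0,.195],[-.125,-.11,.016],valve(th),valve(th+d(36),.11)+o,valve(th+d(108),.11)+o]
f=lambda q:np.r_[(proj("scene",W(q[:3],sp))-su).ravel(),(proj("side",W(q[:3],dp))-du).ravel(),.5*(proj("wrist",W(q[:3],wp(q[3])))-wu).ravel()]
r=least_squares(f,list(S)+[3.06]);print(r.x,np.degrees(r.x[2:]));print(f(r.x).reshape(-1,2).round(1))
np.save('S.npy',r.x[:3])
E
python3 - <<'E'
from h import *
for t in (15,30):
  R=Rt(t);p=pol(.003,245,.088);pre=p-.08*R[:,2];print(p,pre);go(pre,R)
E
```

```text
[ 0.56041124 -0.09226513 -0.39652424  2.98851916] [-22.71916519 171.22953488]
[[-1.3  1.5]
 [-0.7 -0.3]
 [ 2.1 -0.4]
 [ 0.4  1.6]
 [-1.4  0.9]
 [ 0.3 -0.7]
 [-2.9 -0.6]
 [-1.7  0.1]
 [-0.7  1.1]
 [ 0.1  2. ]
 [-0.  -0.7]
 [ 1.3  0.4]
 [-0.2  2.6]]
[ 0.53237589 -0.16699058  0.23219041] [ 0.4610976  -0.1371462   0.25289593]
shift [ 0.467 -0.032 -0.482] turn [-0.0465  0.0092  0.013 ]
[ 0.53237589 -0.16699058  0.23219041] [ 0.46846952 -0.14023284  0.27219041]
shift [ 0.504 -0.047 -0.386] turn [-0.0286  0.0465  0.019 ]
```

Request:
carry_out --commands '[[[0.1,0,-0.08,-0.01,0.002,0.003,0],[0.2,0,-0.16,-0.02,0.004,0.006,0],[0.28,0,-0.24,-0.03,0.006,0.009,0],[0.35,-0.01,-0.32,-0.04,0.008,0.011,0],[0.41,-0.02,-0.4,-0.046,0.009,0.013,0],[0.467,-0.03,-0.48,-0.046,0.009,0.013,0],[0.467,-0.03,-0.48,-0.046,0.009,0.013,0]]]'

```text
t: 4.3
eef_pos: [0.4823, -0.1423, 0.336]
tcp_rot: [0.493, 0.682, 0.437, 0.319]
contact_force: [-0.3, 0.7, 0.8]
width: 0.0003
```

```bash
cat > chk.py <<'E'
from h import *
import sys
P,Q,s=cur();st=stand(P);print('stand',st.round(4),'r,al',np.hypot(st[1],st[2]-.195).round(4),(np.degrees(np.arctan2(st[1],-(st[2]-.195)))%360).round(1),'q',s['joint_pos'].round(2),'t',s['t'],'F',s['contact_force'].round(1));print(Q.as_matrix()[:,2].round(2))
def ov(n,fn,th):
    im=env.get_image(n);v=im[...,::-1].copy();ci=env.camera_info(n)
    for d in (36,108,180,252,324):
        u=proj(n,W(S,[valve(th+np.radians(d),r)+[-.015,0,0] for r in(.03,.105)]),ci);cv2.line(v,tuple(map(int,u[0])),tuple(map(int,u[1])),(255,0,255),1)
    u=proj(n,W(S,[valve(th,.082),valve(th,.11)]),ci);cv2.line(v,tuple(map(int,u[0])),tuple(map(int,u[1])),(255,255,0),1)
    for x,r in ((-.0135,.11),(-.085,.008)):
        a=np.linspace(0,2*np.pi,73);u=proj(n,W(S,np.c_[x+0*a,r*np.sin(a),.195-r*np.cos(a)]),ci);cv2.polylines(v,[u.astype(np.int32)],True,(255,0,0),1)
    if n!='wrist':
        u=proj(n,[P],ci)[0];cv2.circle(v,tuple(map(int,u)),2,(0,255,0),-1)
        v=cv2.resize(v[60:280,220:500],None,fx=2.8,fy=2.7,interpolation=cv2.INTER_CUBIC)
    cv2.imwrite(fn,v)
if len(sys.argv)>2:
    for n in sys.argv[3:]: ov(n,f'pics/{n}{sys.argv[1]}.png',np.radians(float(sys.argv[2])))
E
python3 chk.py 2 173 wrist side; python3 - <<'E'
from h import *
R=Rt(15);p=pol(.003,245,.088);go(p,R)
E
```

```text
stand [-0.0527 -0.0764  0.336 ] r,al 0.1604 208.4 q [-0.08 -0.32 -1.28 -0.62 -0.33  1.69] t 4.3 F [-0.3  0.7  0.8]
[ 0.87 -0.39 -0.31]
shift [ 0.252 -0.124 -0.516] turn [-0.0039 -0.0078  0.0051]
```

View pics/wrist2.png

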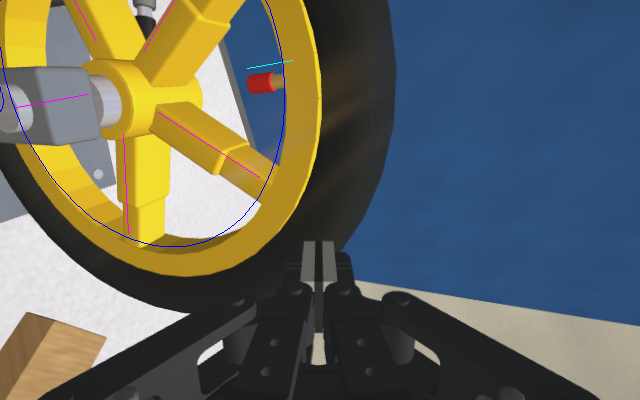

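View pics/side2.png

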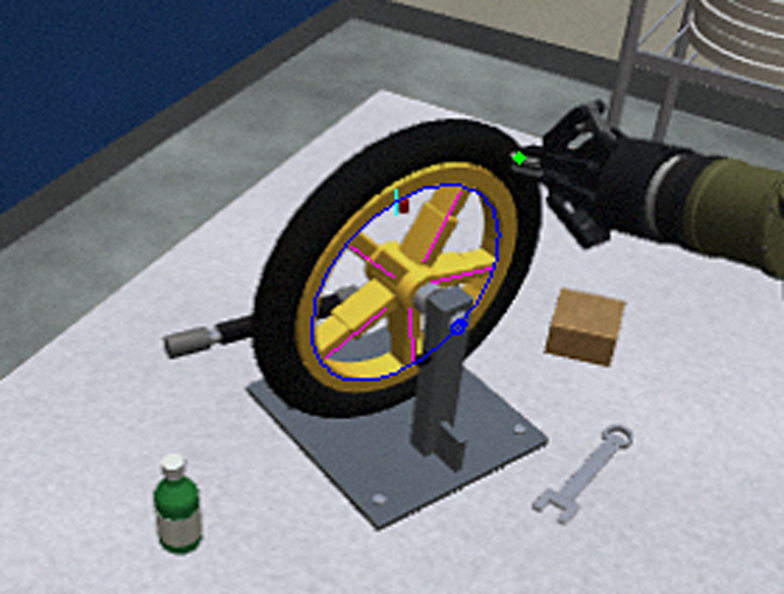

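```bash
cat > kin.py <<'E'
import numpy as np
from scipy.spatial.transform import Rotation as Ro
from scipy.optimize import least_squares
# params: h,L1,L2,e(offset at elbow perp),d4 (q4->q5 along), Lt
def fk(q,k):
    h,r0,L1,L2,e,d4,Lt=k
    R1=Ro.from_euler('z',q[0]);
    A=R1*Ro.from_euler('y',q[1]);B=R1*Ro.from_euler('y',q[1]-q[2]);C=R1*Ro.from_euler('y',q[1]-q[2]+q[3])
    D=C*Ro.from_euler('z',q[4]);T=D*Ro.from_euler('x',q[5])
    p=np.array([0,0,h])+R1.apply([r0,0,0])+A.apply([0,0,L1])+B.apply([L2,0,e])+C.apply([d4,0,0])+D.apply([Lt,0,0])
    return p,T
data=[([-1.26099382,.260665457,-.139410945,1.17269859,0,1.5708],[.15984381,-.49933755,.2304588]),
([-1.58,-.5,-1.02,.2,1.09,2.46],[.2803,-.3001,.3982]),([-.18,-.76,-1.28,-.19,-.21,1.94],[.3651,-.1369,.3499]),([-.08,-.32,-1.28,-.62,-.33,1.69],[.4823,-.1423,.336])]
f=lambda k:np.r_[np.concatenate([fk(q,k)[0]-p for q,p in data]),1e-3*np.array(k)[[1,4]]]
k=least_squares(f,[.3,0,.4,.4,0,.1,.2]).x
if __name__=='__main__':
    print(k.round(3));print(f(k).reshape(-1)[:12].round(4))
    for q,p in data: print(fk(q,k)[1].as_matrix()[:,0].round(2),fk(q,k)[1].as_matrix().round(2).tolist())
E
python3 kin.py
```

```text
[0.22  0.003 0.568 0.384 0.057 0.123 0.319]
[ 0.0001 -0.0003 -0.0004 -0.0003  0.0016  0.0008  0.0017  0.0026 -0.0002
  0.0001 -0.     -0.0001]
[-0.  0. -1.] [[-0.0, 0.3, -0.95], [0.0, -0.95, -0.3], [-1.0, -0.0, 0.0]]
[ 0.88 -0.36 -0.3 ] [[0.88, -0.37, -0.29], [-0.36, -0.93, 0.09], [-0.3, 0.02, -0.95]]
[ 0.87 -0.37 -0.32] [[0.87, 0.16, -0.46], [-0.37, -0.39, -0.84], [-0.32, 0.91, -0.28]]
[ 0.86 -0.39 -0.32] [[0.86, 0.28, -0.42], [-0.39, -0.14, -0.91], [-0.32, 0.95, -0.0]]
```

```bash
cat > ik.py <<'E'
from kin import *
lo=np.array([-2.78,-.83,-1.28,-1.9,-1.57,-3.14]);hi=np.array([2.78,1.72,1.37,2.12,1.48,3.14])
def ik5(p,d,q0):
    # position+direction residual with bounds on first five joints
    def g(q):
        P,T=fk(np.r_[q,1.57],k);return np.r_[(P-p),.3*(T.as_matrix()[:,0]-d)]
    r=least_squares(g,np.clip(q0,lo[:5]+.02,hi[:5]-.02),bounds=(lo[:5]+.015,hi[:5]-.015))
    return r.x,np.linalg.norm(r.fun)
def dirv(S,tilt,yaw):
    t=np.radians(tilt);a=S[2]+np.radians(yaw);return np.array([np.cos(a)*np.cos(t),np.sin(a)*np.cos(t),-np.sin(t)])
E
python3 - <<'E'
from h import *
from ik import *
q0=np.array([-.08,-.32,-1.2,-.5,-.33])
for al in (260,240,220,200,180,160,140,120,100):
  for x in (.003,):
    print(al,end=': ')
    for yaw in (-30,-15,0,15,30):
      ok=[]
      for t in range(10,61,5):
        for b in (0,):
          if ik5(pol(x,al,.08),dirv(S,t,yaw),q0)[1]<.004: ok.append(t)
      print(yaw,(min(ok),max(ok)) if ok else None,end='  ')
    print()
E
```

```text
260: -30 (15, 60)  -15 (25, 60)  0 (30, 60)  15 (30, 60)  30 (25, 60)  
240: -30 (10, 60)  -15 (25, 60)  0 (30, 60)  15 (30, 60)  30 (25, 60)  
220: -30 (10, 60)  -15 (20, 60)  0 (25, 60)  15 (25, 60)  30 (20, 60)  
200: -30 (10, 60)  -15 (20, 60)  0 (25, 60)  15 (25, 60)  30 (20, 60)  
180: -30 (10, 60)  -15 (15, 60)  0 (20, 60)  15 (25, 60)  30 (20, 60)  
160: -30 (10, 60)  -15 (10, 60)  0 (20, 60)  15 (25, 60)  30 (20, 60)  
140: -30 (10, 60)  -15 (10, 60)  0 (20, 60)  15 (25, 60)  30 (25, 60)  
120: -30 (10, 60)  -15 (10, 60)  0 (20, 60)  15 (25, 60)  30 (25, 60)  
100: -30 (10, 60)  -15 (10, 60)  0 (25, 60)  15 (30, 60)  30 (30, 60)
```

```bash
python3 - <<'E'
from h import *
P,Q,s=cur();c=env.camera_info('wrist')
f=200/np.tan(np.radians(c['fovy']/2));K=np.array([[f,0,c['cx']],[0,f,c['cy']],[0,0,1.]])
Rc=Ro.from_rotvec(c['rvec']).as_matrix();C=-Rc.T@c['tvec']
o=Q.inv().apply(C-P);print('cam in tool',o.round(3),'axes',(Q.inv().as_matrix()@Rc.T).round(2).tolist())
for uv in [(318,243),(303,245),(334,245),(285,255),(352,255),(240,295),(300,290),(400,295),(345,290),(220,310),(420,310),(50,395),(590,395)]:
    n=cv2.undistortPoints(np.array([[uv]],float),K,c['distortion'])[0,0];d=Q.inv().apply(Rc.T@np.r_[n,1])
    for X in (0,.011):
        t=(X-o[0])/d[0];print(uv,X,(o+t*d).round(3),end=' ')
    print()
E
```

```text
cam in tool [ 0.076 -0.    -0.142] axes [[0.0, -0.95, -0.3], [1.0, 0.0, -0.0], [0.0, -0.3, 0.95]]
(318, 243) 0 [ 0.    -0.001  0.017] (318, 243) 0.011 [ 0.011 -0.    -0.006] 
(303, 245) 0 [ 0.    -0.008  0.015] (303, 245) 0.011 [ 0.011 -0.007 -0.008] 
(334, 245) 0 [0.    0.008 0.015] (334, 245) 0.011 [ 0.011  0.006 -0.008] 
(285, 255) 0 [ 0.    -0.016  0.004] (285, 255) 0.011 [ 0.011 -0.014 -0.017] 
(352, 255) 0 [0.    0.016 0.004] (352, 255) 0.011 [ 0.011  0.013 -0.017] 
(240, 295) 0 [ 0.    -0.031 -0.029] (240, 295) 0.011 [ 0.011 -0.026 -0.045] 
(300, 290) 0 [ 0.    -0.008 -0.026] (300, 290) 0.011 [ 0.011 -0.007 -0.042] 
(400, 295) 0 [ 0.     0.031 -0.029] (400, 295) 0.011 [ 0.011  0.027 -0.045] 
(345, 290) 0 [ 0.     0.01  -0.026] (345, 290) 0.011 [ 0.011  0.009 -0.042] 
(220, 310) 0 [ 0.    -0.036 -0.039] (220, 310) 0.011 [ 0.011 -0.031 -0.053] 
(420, 310) 0 [ 0.     0.036 -0.038] (420, 310) 0.011 [ 0.011  0.031 -0.053] 
(50, 395) 0 [ 0.    -0.071 -0.075] (50, 395) 0.011 [ 0.011 -0.06  -0.085] 
(590, 395) 0 [ 0.     0.071 -0.075] (590, 395) 0.011 [ 0.011  0.061 -0.084]
```

```bash
cat >> ik.py <<'E'
def ik6(p,R,q0):
    def g(q):
        P,T=fk(q,k);M=T.as_matrix();M=np.c_[-M[:,2],M[:,1],M[:,0]]
        return np.r_[P-p,.15*Ro.from_matrix(M.T@R).as_rotvec()]
    r=least_squares(g,np.clip(q0,lo+.02,hi-.02),bounds=(lo+.01,hi-.01));return r.x,np.linalg.norm(r.fun)
def Rroll(S,tilt,roll,yaw=0): # roll 0: tool x left, y up ; roll 90: tool x up, y right
    z=dirv(S,tilt,yaw);x=np.array([-z[1],z[0],0]);x/=np.linalg.norm(x);y=np.cross(z,x);a=np.radians(roll)
    return np.c_[x*np.cos(a)+y*np.sin(a),-x*np.sin(a)+y*np.cos(a),z]
def F(al,x=.006,rc=.08,tilt=35):
    from h import pol
    p=pol(x,al,rc);p[2]-=(x+.005)*np.tan(np.radians(tilt));return p
E
python3 - <<'E'
from h import *
from ik import *
q0=np.array([-.08,-.32,-1.2,-.1,-.33,2.4])
for roll in (50,70):
 R=Rroll(S,35,roll)
 for al in (245,225,205,180,160,140,120,100):
  for b in (0,.05,.09):
    q,e=ik6(F(al)-b*R[:,2],R,q0);print(roll,al,b,q.round(2),round(e,4))
E
```

```text
50 245 0 [-0.2  -0.06 -1.14 -0.46 -0.16  2.56] 0.0
50 245 0.05 [-0.17 -0.21 -1.13 -0.3  -0.18  2.57] 0.0
50 245 0.09 [-0.14 -0.33 -1.11 -0.15 -0.21  2.59] 0.0
50 225 0 [-0.15 -0.1  -1.08 -0.35 -0.2   2.59] 0.0
50 225 0.05 [-0.11 -0.25 -1.07 -0.19 -0.23  2.61] 0.0
50 225 0.09 [-0.07 -0.36 -1.05 -0.06 -0.26  2.63] 0.0
50 205 0 [-0.08 -0.12 -1.03 -0.27 -0.26  2.63] 0.0
50 205 0.05 [-0.03 -0.26 -1.02 -0.12 -0.3   2.66] 0.0
50 205 0.09 [ 0.01 -0.36 -1.    0.01 -0.33  2.69] 0.0
50 180 0 [ 0.02 -0.11 -0.99 -0.23 -0.34  2.69] 0.0
50 180 0.05 [ 0.08 -0.24 -0.98 -0.07 -0.38  2.73] 0.0
50 180 0.09 [ 0.13 -0.33 -0.95  0.06 -0.43  2.77] 0.0
50 160 0 [ 0.09 -0.08 -0.98 -0.23 -0.4   2.74] 0.0
50 160 0.05 [ 0.16 -0.2  -0.97 -0.08 -0.45  2.78] 0.0
50 160 0.09 [ 0.22 -0.29 -0.94  0.06 -0.49  2.83] 0.0
50 140 0 [ 0.15 -0.04 -0.98 -0.26 -0.44  2.78] 0.0
50 140 0.05 [ 0.22 -0.15 -0.97 -0.11 -0.5   2.83] 0.0
50 140 0.09 [ 0.29 -0.24 -0.95  0.03 -0.54  2.88] 0.0
50 120 0 [ 0.2   0.02 -1.   -0.32 -0.48  2.81] 0.0
50 120 0.05 [ 0.27 -0.09 -0.99 -0.17 -0.53  2.87] 0.0
50 120 0.09 [ 0.33 -0.18 -0.97 -0.04 -0.5
[... 776 characters left out ...]
33 -0.95  0.06 -0.43  3.12] 0.0
70 160 0 [ 0.09 -0.08 -0.98 -0.23 -0.4   3.09] 0.0
70 160 0.05 [ 0.16 -0.2  -0.97 -0.08 -0.44  3.13] 0.0004
70 160 0.09 [ 0.2  -0.3  -0.96  0.03 -0.46  3.13] 0.0052
70 140 0 [ 0.15 -0.04 -0.98 -0.26 -0.44  3.13] 0.0002
70 140 0.05 [ 0.2  -0.16 -0.99 -0.14 -0.46  3.13] 0.0056
70 140 0.09 [ 0.24 -0.26 -0.98 -0.04 -0.47  3.13] 0.0107
70 120 0 [ 0.19  0.02 -1.01 -0.35 -0.46  3.13] 0.0037
70 120 0.05 [ 0.24 -0.1  -1.03 -0.24 -0.48  3.13] 0.0093
70 120 0.09 [ 0.28 -0.21 -1.02 -0.13 -0.49  3.13] 0.0145
70 100 0 [ 0.2   0.09 -1.06 -0.46 -0.46  3.13] 0.0055
70 100 0.05 [ 0.25 -0.04 -1.08 -0.35 -0.48  3.13] 0.0113
70 100 0.09 [ 0.3  -0.15 -1.08 -0.25 -0.5   3.13] 0.0165
```

```bash
python3 - <<'E'
from h import *
from ik import *
R=Rroll(S,35,50)
for b in (.12,.09,0):
    p=F(245)-b*R[:,2];print(p.round(3),stand(p).round(3));go(p,R)
E
```

```text
[ 0.447 -0.123  0.29 ] [-0.092 -0.073  0.29 ]
shift [-0.173  0.093 -0.228] turn [ 0.1312 -0.0096 -0.0575]
[ 0.47  -0.133  0.273] [-0.068 -0.073  0.273]
shift [-0.06   0.046 -0.314] turn [ 0.1312 -0.0096 -0.0575]
[ 0.538 -0.161  0.221] [ 0.006 -0.073  0.221]
shift [ 0.28  -0.096 -0.572] turn [ 0.1312 -0.0096 -0.0575]
```

Request:
carry_out --commands '[[[-0.17,0.05,0.1,0.0,0,0,0],[-0.17,0.09,0.1,0.022,-0.001,-0.01,0],[-0.17,0.09,0.1,0.044,-0.003,-0.019,0],[-0.17,0.09,0.05,0.066,-0.005,-0.029,0],[-0.17,0.09,0,0.088,-0.007,-0.038,0],[-0.17,0.09,0,0.11,-0.008,-0.048,0],[-0.17,0.09,-0.1,0.131,-0.0096,-0.0575,0],[-0.17,0.09,-0.1,0.131,-0.0096,-0.0575,0]]]'

```text
t: 5.2
eef_pos: [0.4465, -0.1235, 0.3151]
tcp_rot: [0.242, 0.876, 0.133, 0.395]
contact_force: [-0.7, -1.1, -0.6]
width: -0.0002
```

```bash
python3 chk.py 3 173 wrist ; python3 - <<'E'
from h import *
from ik import *
R=Rroll(S,35,50);print(cur()[0])
for b in (.12,.09,0):
    p=F(245)-b*R[:,2];print(p.round(3),stand(p).round(3));go(p,R)
E
```

```text
stand [-0.0931 -0.0728  0.3151] r,al 0.1404 211.2 q [-0.1  -0.46 -1.03  0.06 -0.24  2.61] t 5.2 F [-0.7 -1.1 -0.6]
[ 0.76 -0.32 -0.57]
[ 0.44658446 -0.12325733  0.31544916]
[ 0.447 -0.123  0.29 ] [-0.092 -0.073  0.29 ]
shift [ 0.003 -0.001 -0.128] turn [0.0009 0.0003 0.0001]
[ 0.47  -0.133  0.273] [-0.068 -0.073  0.273]
shift [ 0.117 -0.049 -0.214] turn [0.0009 0.0003 0.0001]
[ 0.538 -0.161  0.221] [ 0.006 -0.073  0.221]
shift [ 0.457 -0.191 -0.472] turn [0.0009 0.0003 0.0001]
```

View pics/wrist3.png

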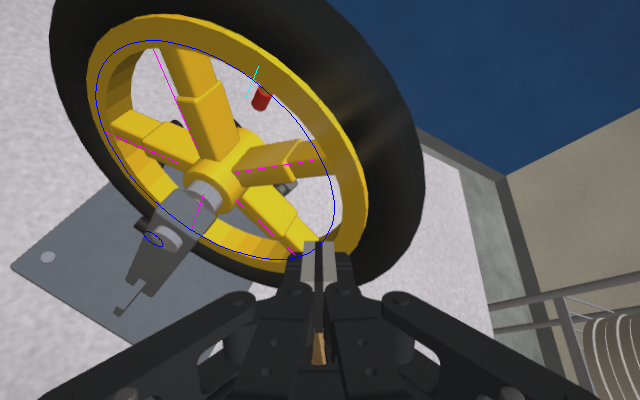

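```bash
python3 - <<'E'
from h import *
im=env.get_image('wrist');cv2.imwrite('pics/w3raw.png',im[...,::-1]);cv2.imwrite('pics/w3z.png',cv2.resize(im[0:300,80:400,::-1],None,fx=2,fy=2,interpolation=cv2.INTER_CUBIC))
E
```

```text
(no output)
```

View pics/w3z.png

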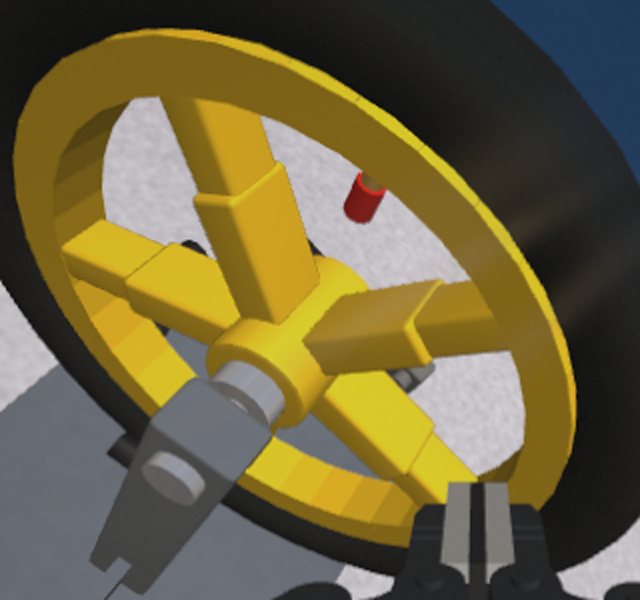

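```bash
cat > fit3.py <<'E'
from h import *
ci=env.camera_info('wrist')
P=lambda th:np.array([[-.079,.018,.216],[-.079,-.018,.216],[-.053,.018,.216],[-.053,-.018,.216],[-.085,0,.195],valve(th)]+[sp(th+s*np.radians(36),w) for s,w in((-1,-.01),(-1,.01),(1,-.01),(1,.01))])
def sp(a,w): return np.array([-.017,.076*np.sin(a)+w*np.cos(a),.195-.076*np.cos(a)+w*np.sin(a)])
u=np.array([[152,425],[232,478],[200,378],[275,432],[170,478],[360,218],[195,205],[235,202],[440,285],[413,325]])/2+[80,0]
f=lambda q:(proj('wrist',W(q[:3],P(q[3])),ci)-u).ravel()
r=least_squares(f,list(S)+[3.0],loss='soft_l1')
print(r.x,np.degrees(r.x[2:]));print(f(r.x).reshape(-1,2).round(1));print(f(list(S)+[r.x[3]]).reshape(-1,2).round(1))
np.save('S3.npy',r.x)
v=cv2.imread('pics/w3raw.png');q=r.x;SS=q[:3]
a=np.linspace(0,2*np.pi,73)
for x,rr in((-.0135,.11),(-.0135,.127),(-.033,.024),(0,.167),(.0,.11)):
    uu=proj('wrist',W(SS,np.c_[x+0*a,rr*np.sin(a),.195-rr*np.cos(a)]),ci);cv2.polylines(v,[uu.astype(np.int32)],True,(255,0,0),1)
for p in proj('wrist',W(SS,P(q[3])),ci): cv2.circle(v,tuple(map(int,p)),2,(255,0,255),-1)
cv2.imwrite('pics/fit3.png',cv2.resize(v[0:300,40:440],None,fx=2,fy=2))
E
python3 fit3.py
```

```text
[ 0.55940041 -0.10368328 -0.45204876  2.9950387 ] [-25.9004859  171.60307707]
[[ -0.7  -4.8]
 [  1.7   2.4]
 [  1.3  -4.7]
 [  2.7   0.2]
 [ -0.5   2. ]
 [ -0.5  -3.4]
 [ -0.8  -3.5]
 [  0.1  -0.5]
 [-16.6  19.6]
 [  9.4  22. ]]
[[-13.8  -6.1]
 [ -8.5  -0.4]
 [-12.2  -7.6]
 [ -8.1  -3.9]
 [-11.3   0.7]
 [-16.  -11.1]
 [-19.1  -8.4]
 [-17.4  -6.1]
 [-29.1  12.3]
 [ -1.8  14.5]]
```

View pics/fit3.png

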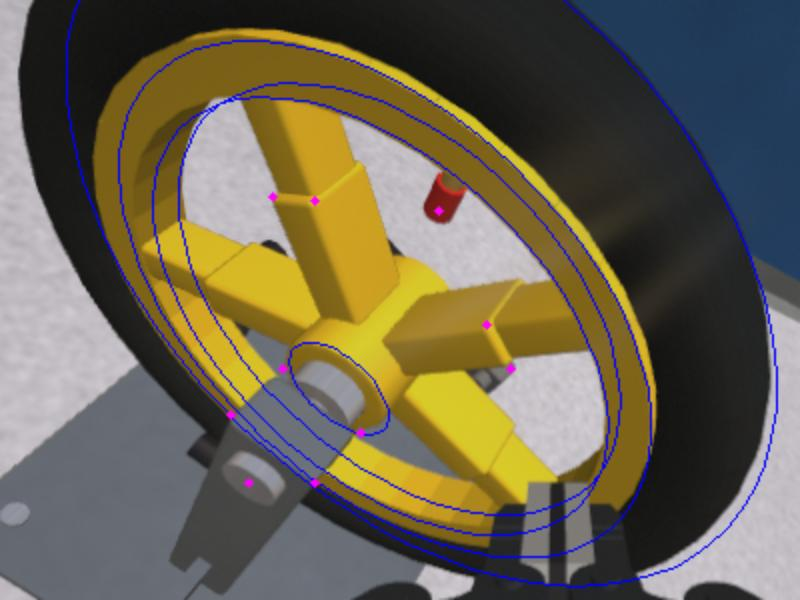

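```bash
sed -i 's/\[440,285\],\[413,325\]/[413,325],[433,362]/' fit3.py; python3 fit3.py
```

```text
[ 0.55952991 -0.10275291 -0.43453092  3.01618165] [-24.8967876  172.81447859]
[[-0.7 -3.8]
 [ 2.3  2.8]
 [ 0.8 -4.2]
 [ 2.8  0.2]
 [-0.1  2.8]
 [ 0.2 -2.5]
 [-1.2 -3.4]
 [ 0.3 -0. ]
 [-2.4  0.7]
 [-0.2  4.3]]
[[-13.8  -6.1]
 [ -8.5  -0.4]
 [-12.2  -7.6]
 [ -8.1  -3.9]
 [-11.3   0.7]
 [-13.9  -9.6]
 [-17.5  -8.6]
 [-15.5  -5.7]
 [-14.2  -5.9]
 [-11.   -2.3]]
```

View pics/fit3.png

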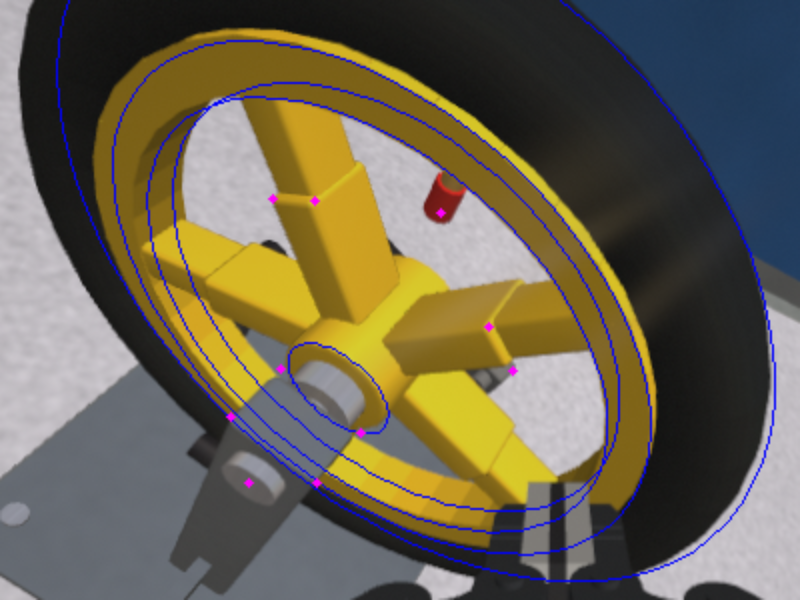

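```bash
cat >> fit3.py <<'E'
z=.016
sp_=np.array([[.115,.11,z],[.115,-.11,z],[-.125,.11,z],[-.066,.0,.216]])
su=np.array([[178,452],[127,308],[368,393],[289,218]])/2.6667+[200,60]
dp=np.array([[-.125,.11,z],[-.125,-.11,z],[.115,.11,z],[-.066,0,.216]])
du=np.array([[346,525],[525,430],[207,372],[424,272]])/3+[240,80]
g=lambda q:np.r_[(proj("scene",W(q[:3],sp_))-su).ravel(),(proj("side",W(q[:3],dp))-du).ravel()]
g2=lambda q:np.r_[g(q),f(q)/3]
for nm,h_ in(('sides',lambda q:np.r_[g(q),q[3]-3]),('all',g2)):
    r=least_squares(h_,q,loss='soft_l1');print(nm,r.x,np.degrees(r.x[2]));print(g(r.x).reshape(-1,2).round(1).tolist());print(f(r.x).reshape(-1,2).round(1).tolist())
P_,Q_,s_=cur();print(P_,s_['t'])
E
python3 fit3.py
```

```text
[ 0.55952991 -0.10275291 -0.43453092  3.01618165] [-24.8967876  172.81447859]
[[-0.7 -3.8]
 [ 2.3  2.8]
 [ 0.8 -4.2]
 [ 2.8  0.2]
 [-0.1  2.8]
 [ 0.2 -2.5]
 [-1.2 -3.4]
 [ 0.3 -0. ]
 [-2.4  0.7]
 [-0.2  4.3]]
[[-13.8  -6.1]
 [ -8.5  -0.4]
 [-12.2  -7.6]
 [ -8.1  -3.9]
 [-11.3   0.7]
 [-13.9  -9.6]
 [-17.5  -8.6]
 [-15.5  -5.7]
 [-14.2  -5.9]
 [-11.   -2.3]]
sides [ 0.55755194 -0.09476214 -0.39846448  3.        ] -22.83033320883537
[[-1.1, 0.3], [-0.4, -1.3], [2.2, -1.4], [0.6, 0.6], [-0.1, 0.7], [1.5, -0.7], [-1.6, -0.8], [-0.3, -0.0]]
[[-11.4, -1.4], [-6.0, 4.3], [-9.7, -3.2], [-5.7, 0.4], [-9.0, 5.1], [-12.8, -6.3], [-16.2, -4.2], [-14.3, -1.6], [-12.6, -2.7], [-9.0, 0.8]]
all [ 0.55994911 -0.09884826 -0.39044573  3.07392684] -22.370892590762924
[[-2.3, 0.1], [-2.0, -1.3], [0.8, -2.1], [-1.1, 0.1], [0.4, -0.6], [1.4, -2.3], [-1.6, -1.6], [-0.2, -1.3]]
[[-3.1, -2.0], [1.6, 2.9], [-2.6, -3.7], [1.0, -0.6], [-1.2, 4.0], [0.5, -0.9], [-3.8, -4.0], [-0.6, 0.5], [-2.3, 2.8], [-0.9, 5.6]]
[ 0.44687658 -0.12275283  0.31583152] 5.3
```

```bash
python3 - <<'E'
import numpy as np;np.save('S.npy',np.array([.55995,-.09885,-.3904]))
E
python3 - <<'E'
from h import *
from ik import *
R=Rroll(S,35,50);print(cur()[0])
for b in (.12,.09,.03,0):
    p=F(248)-b*R[:,2];print(p.round(3),stand(p).round(3));go(p,R)
p0=F(248)
for a in range(248,80,-8): print(a,((F(a)-p0)/.2).round(3).tolist())
E
```

```text
[ 0.44687658 -0.12275283  0.31583152]
[ 0.446 -0.132  0.286] [-0.092 -0.074  0.286]
shift [-0.003 -0.048 -0.149] turn [0.0009 0.0005 0.0009]
[ 0.469 -0.142  0.269] [-0.068 -0.074  0.269]
shift [ 0.111 -0.095 -0.235] turn [0.0009 0.0005 0.0009]
[ 0.515 -0.16   0.234] [-0.019 -0.074  0.234]
shift [ 0.338 -0.188 -0.407] turn [0.0009 0.0005 0.0009]
[ 0.537 -0.17   0.217] [ 0.006 -0.074  0.217]
shift [ 0.452 -0.235 -0.493] turn [0.0009 0.0005 0.0009]
248 [0.0, 0.0, 0.0]
240 [0.009, 0.023, 0.05]
232 [0.021, 0.051, 0.096]
224 [0.035, 0.086, 0.138]
216 [0.052, 0.126, 0.174]
208 [0.07, 0.169, 0.203]
200 [0.089, 0.216, 0.226]
192 [0.109, 0.266, 0.241]
184 [0.131, 0.317, 0.249]
176 [0.152, 0.369, 0.249]
168 [0.173, 0.42, 0.241]
160 [0.193, 0.469, 0.226]
152 [0.213, 0.517, 0.203]
144 [0.231, 0.56, 0.174]
136 [0.247, 0.6, 0.138]
128 [0.261, 0.634, 0.096]
120 [0.273, 0.663, 0.05]
112 [0.282, 0.686, -0.0]
104 [0.289, 0.702, -0.053]
96 [0.293, 0.711, -0.108]
88 [0.293, 0.713, -0.164]
```

Request:
carry_out --commands '[[[0,-0.05,-0.15,0.001,0,0.001,0],[0.11,-0.095,-0.235,0.001,0,0.001,0],[0.11,-0.095,-0.235,0.001,0,0.001,0],[0.22,-0.14,-0.32,0.001,0,0.001,0],[0.22,-0.14,-0.32,0.001,0,0.001,0]]]'

```text
t: 5.8
eef_pos: [0.4927, -0.1495, 0.2514]
tcp_rot: [0.238, 0.876, 0.137, 0.396]
contact_force: [-0.8, 0.2, -0.2]
width: -0.0001
```

```bash
python3 chk.py 4a 176; python3 -c "
from h import *
env.get_image('scene')"; python3 chk.py 4 176 wrist side; python3 - <<'E'
from h import *
from ik import *
R=Rroll(S,35,50)
for b in (.03,0): go(F(248)-b*R[:,2],R)
E
```

```text
stand [-0.0429 -0.0725  0.2514] r,al 0.0918 232.1 q [-0.2  -0.23 -1.14 -0.29 -0.15  2.55] t 5.8 F [-0.8  0.2 -0.2]
[ 0.76 -0.31 -0.57]
stand [-0.0438 -0.0725  0.2516] r,al 0.092 232.0 q [-0.2  -0.24 -1.14 -0.28 -0.15  2.55] t 5.85 F [-0.9  1.1  1.1]
[ 0.76 -0.31 -0.57]
shift [ 0.115 -0.058 -0.091] turn [-0.0003  0.0006 -0.0006]
shift [ 0.229 -0.105 -0.177] turn [-0.0003  0.0006 -0.0006]
```

View pics/wrist4.png

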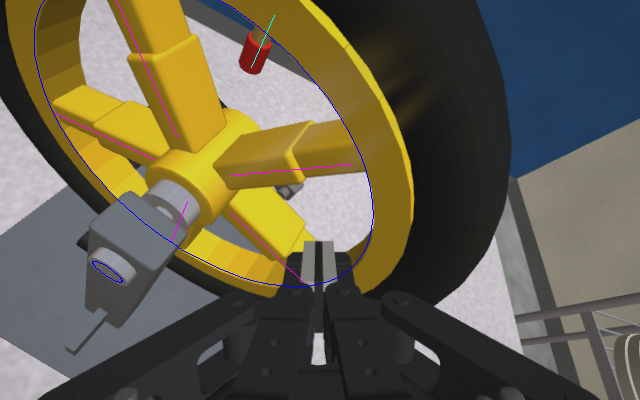

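View pics/side4.png

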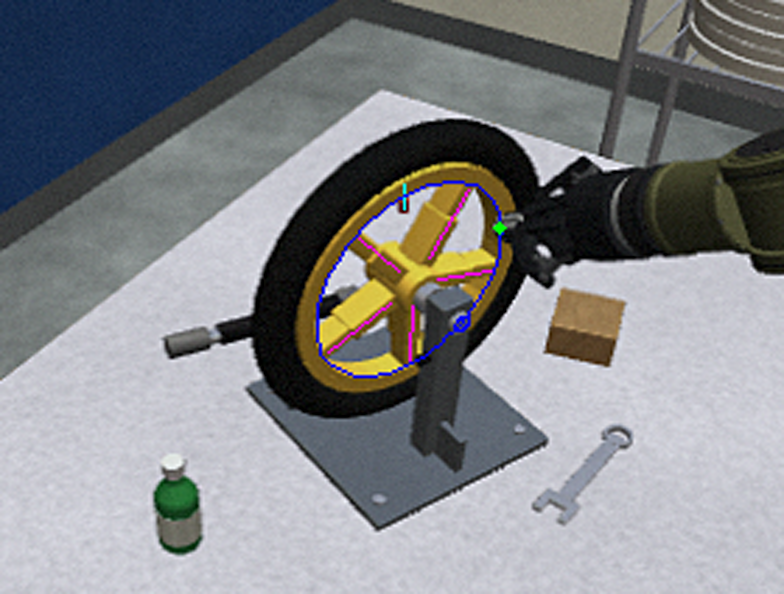

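Request:
carry_out --commands '[[[0.06,-0.03,-0.045,0,0,0,0],[0.115,-0.055,-0.09,0,0,0,0],[0.175,-0.08,-0.135,0,0,0,0],[0.23,-0.105,-0.175,0,0,0,0],[0.23,-0.105,-0.175,0,0,0,0],[0.23,-0.105,-0.175,0,0,0,0]]]'

```text
t: 6.55
eef_pos: [0.5376, -0.1697, 0.2178]
tcp_rot: [0.238, 0.876, 0.137, 0.398]
contact_force: [-0.9, -0.1, -0.9]
width: 0.0001
```

```bash
python3 chk.py 5 176 wrist side scene;
```

```text
stand [ 0.0063 -0.074   0.2178] r,al 0.0775 252.9 q [-0.24 -0.05 -1.14 -0.48 -0.12  2.53] t 6.55 F [-0.9 -0.1 -0.9]
[ 0.76 -0.31 -0.57]
```

View pics/wrist5.png

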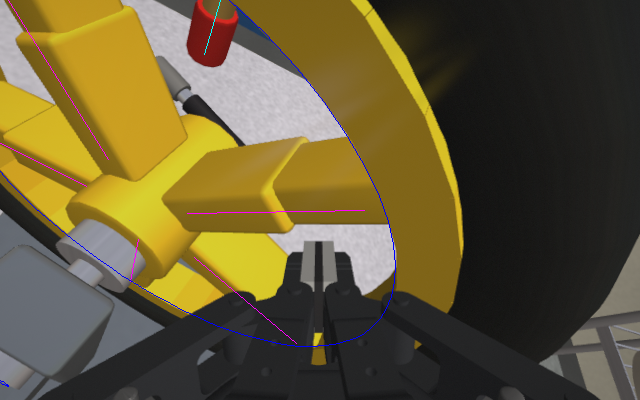

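View pics/side5.png

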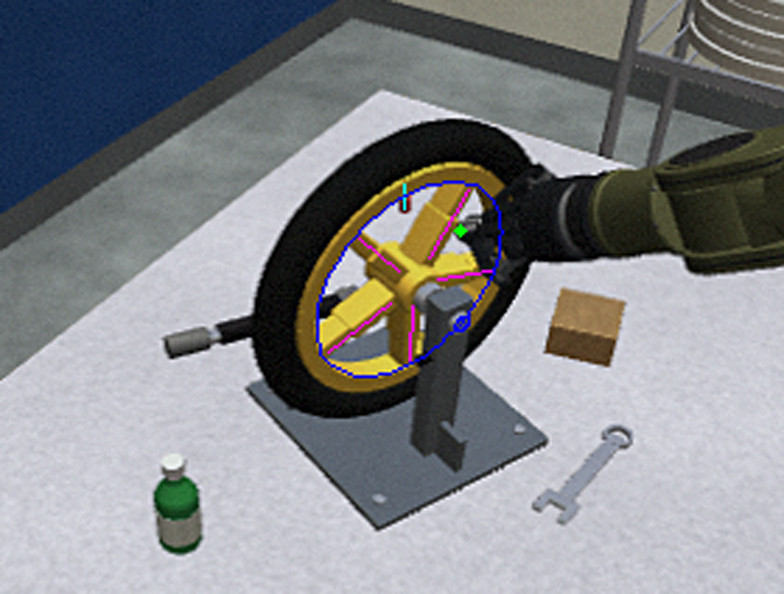

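```bash
cat > path.py <<'E'
from h import *
from ik import *
import sys
# args: list of alphas ; optional x= rc=
x=.001;rc=.076
R=Rroll(S,35,50);P,Q,s=cur();r=(Ro.from_matrix(R)*Q.inv()).as_rotvec()/(2*np.pi);print('turn',r.round(4),'F',s['contact_force'].round(1),'t',s['t'])
for a in sys.argv[1:]:
    p=F(float(a),x,rc);print(a,((p-P)/.2).round(3).tolist())
E
python3 path.py 248 244 240 236 232 228 224 220 216 212
```

```text
turn [-0.0003  0.0008 -0.0006] F [-1.   0.9 -0.6] t 6.7
248 [-0.019, 0.027, 0.006]
244 [-0.014, 0.037, 0.03]
240 [-0.01, 0.048, 0.053]
236 [-0.004, 0.061, 0.076]
232 [0.002, 0.076, 0.097]
228 [0.008, 0.092, 0.118]
224 [0.015, 0.109, 0.137]
220 [0.023, 0.127, 0.155]
216 [0.031, 0.146, 0.171]
212 [0.039, 0.166, 0.186]
```

Request:
carry_out --commands '[[[-0.019,0.027,0.006,0,0,0,0],[-0.014,0.037,0.03,0,0,0,0],[-0.01,0.048,0.053,0,0,0,0],[-0.004,0.061,0.076,0,0,0,0],[0.002,0.076,0.097,0,0,0,0],[0.008,0.092,0.118,0,0,0,0],[0.015,0.109,0.137,0,0,0,0],[0.023,0.127,0.155,0,0,0,0],[0.031,0.146,0.171,0,0,0,0],[0.031,0.146,0.171,0,0,0,0]]]'

```text
t: 7.7
eef_pos: [0.545, -0.14, 0.2522]
tcp_rot: [0.237, 0.875, 0.137, 0.398]
contact_force: [-0.4, -0.3, -0.4]
width: -0.0002
```

```bash
python3 chk.py 6 172 wrist side; python3 path.py 212 208 204 200 196 192 188 184 180 176
```

```text
stand [ 0.0018 -0.0437  0.2522] r,al 0.072 217.4 q [-0.14 -0.13 -1.07 -0.32 -0.2   2.59] t 7.7 F [-0.4 -0.3 -0.4]
[ 0.76 -0.31 -0.57]
turn [-0.0004  0.0009 -0.0007] F [ 0.1 -0.3 -0. ] t 7.8
212 [0.003, 0.019, 0.016]
208 [0.012, 0.04, 0.029]
204 [0.021, 0.062, 0.041]
200 [0.03, 0.085, 0.051]
196 [0.04, 0.109, 0.059]
192 [0.05, 0.132, 0.065]
188 [0.06, 0.156, 0.07]
184 [0.07, 0.181, 0.073]
180 [0.08, 0.205, 0.073]
176 [0.09, 0.23, 0.073]
```

View pics/wrist6.png

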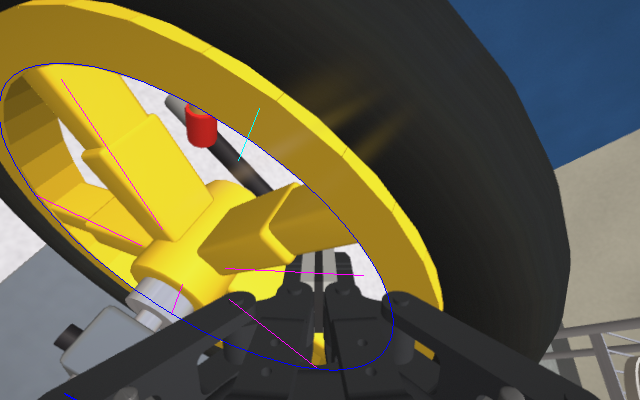

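View pics/side6.png

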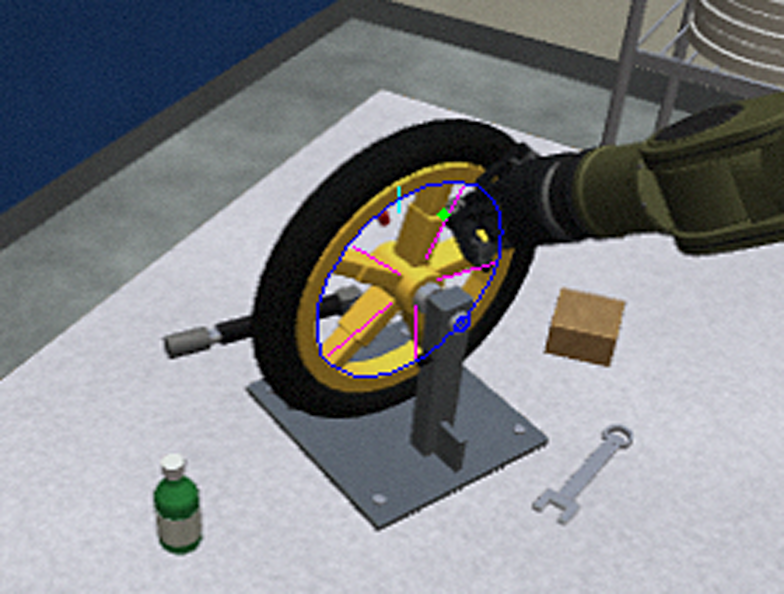

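Request:
carry_out --commands '[[[0.003,0.019,0.016,0,0,0,0],[0.012,0.04,0.029,0,0,0,0],[0.021,0.062,0.041,0,0,0,0],[0.03,0.085,0.051,0,0,0,0],[0.04,0.109,0.059,0,0,0,0],[0.05,0.132,0.065,0,0,0,0],[0.06,0.156,0.07,0,0,0,0],[0.07,0.181,0.073,0,0,0,0],[0.08,0.205,0.073,0,0,0,0],[0.09,0.23,0.073,0,0,0,0]]]'

```text
t: 8.8
eef_pos: [0.5629, -0.0944, 0.2667]
tcp_rot: [0.238, 0.876, 0.136, 0.398]
contact_force: [-0.1, -3.4, -0.5]
width: 0.0001
```

```bash
python3 chk.py 7 120 side; python3 path.py 172 168 164 160 156 152 148 144 140 136
```

```text
stand [0.001  0.0052 0.2667] r,al 0.0719 175.9 q [ 0.01 -0.12 -1.   -0.24 -0.32  2.68] t 8.8 F [-0.1 -3.4 -0.5]
[ 0.76 -0.31 -0.57]
turn [-0.0005  0.0009 -0.0008] F [-0.1  0.1  0.4] t 8.85
172 [0.008, 0.02, -0.004]
168 [0.018, 0.044, -0.008]
164 [0.027, 0.068, -0.015]
160 [0.037, 0.091, -0.023]
156 [0.046, 0.114, -0.033]
152 [0.055, 0.136, -0.044]
148 [0.064, 0.157, -0.058]
144 [0.072, 0.178, -0.072]
140 [0.08, 0.197, -0.089]
136 [0.088, 0.215, -0.107]
```

View pics/side7.png

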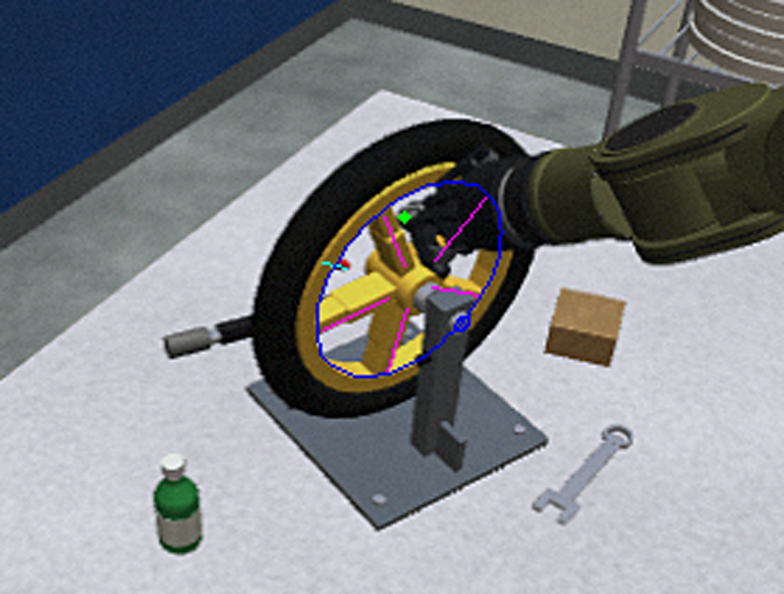

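Request:
carry_out --commands '[[[0.008,0.02,-0.004,0,0,0,0],[0.018,0.044,-0.008,0,0,0,0],[0.027,0.068,-0.015,0,0,0,0],[0.037,0.091,-0.023,0,0,0,0],[0.046,0.114,-0.033,0,0,0,0],[0.055,0.136,-0.044,0,0,0,0],[0.064,0.157,-0.058,0,0,0,0],[0.072,0.178,-0.072,0,0,0,0],[0.08,0.197,-0.089,0,0,0,0],[0.088,0.215,-0.107,0,0,0,0]]]'

```text
t: 9.85
eef_pos: [0.5798, -0.0516, 0.2441]
tcp_rot: [0.238, 0.876, 0.136, 0.397]
contact_force: [-1.0, -3.1, 1.4]
width: -0.0004
```

```bash
python3 chk.py 8 78 side; python3 path.py 132 128 124 120 116 112 
```

```text
stand [0.0004 0.0513 0.2441] r,al 0.071 133.8 q [ 0.14 -0.04 -1.01 -0.28 -0.42  2.77] t 9.85 F [-1.  -3.1  1.4]
[ 0.76 -0.31 -0.57]
turn [-0.0005  0.0004 -0.0008] F [ 0.3  0.  -0.9] t 9.9
132 [0.013, 0.018, -0.008]
128 [0.019, 0.034, -0.028]
124 [0.025, 0.049, -0.05]
120 [0.03, 0.062, -0.072]
116 [0.035, 0.073, -0.096]
112 [0.039, 0.083, -0.12]
```

View pics/side8.png

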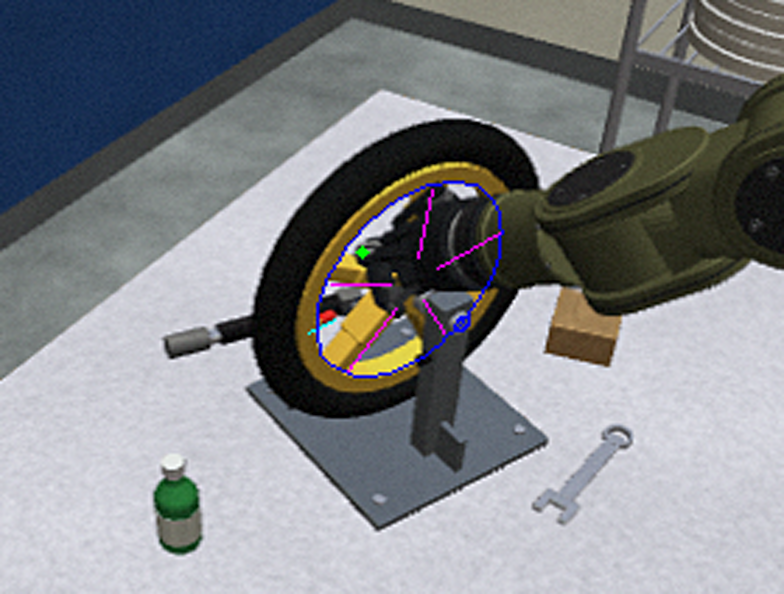

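Request:
carry_out --commands '[[[0.013,0.018,-0.008,0,0,0,0],[0.019,0.034,-0.028,0,0,0,0],[0.025,0.049,-0.05,0,0,0,0],[0.03,0.062,-0.072,0,0,0,0],[0.035,0.073,-0.096,0,0,0,0],[0.039,0.083,-0.12,0,0,0,0],[0.039,0.083,-0.12,0,0,0,0]]]'

```text
t: 10.6
eef_pos: [0.5872, -0.0343, 0.2188]
tcp_rot: [0.237, 0.876, 0.137, 0.396]
contact_force: [-1.0, 0.2, -0.1]
width: 0.0002
```

```bash
python3 chk.py 9 58 side; python3 - <<'E'
from h import *
from ik import *
R=Rroll(S,35,50);print((-R[:,2]*.1/.2).round(3));
print(stand(cur()[0]-.1*R[:,2]))
E
```

```text
stand [0.0006 0.0701 0.2188] r,al 0.0741 108.8 q [ 0.18  0.02 -1.03 -0.36 -0.45  2.8 ] t 10.6 F [-1.   0.2 -0.1]
[ 0.76 -0.31 -0.57]
[-0.379  0.156  0.287]
[-0.08133179  0.0700055   0.27636188]
```

View pics/side9.png

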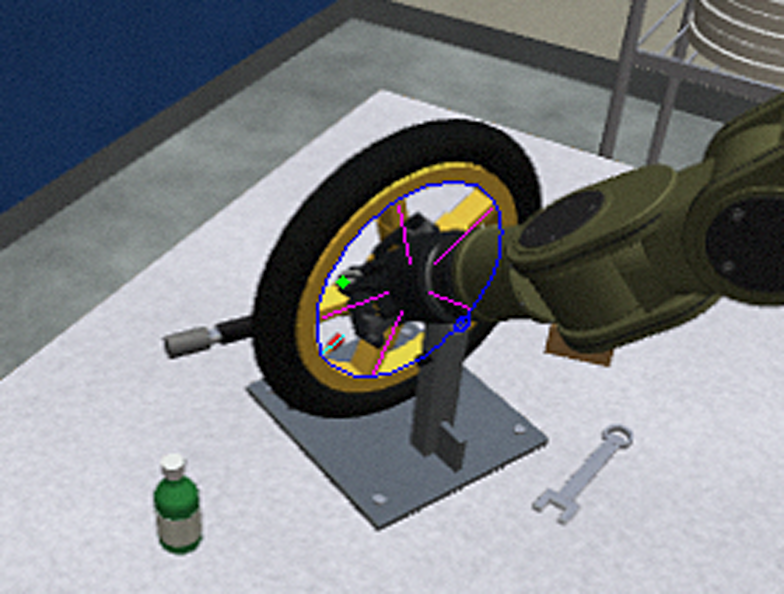

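Request:
carry_out --commands '[[[-0.004,-0.01,0.02,0,0,0,0],[-0.08,0.02,0.08,0,0,0,0],[-0.16,0.055,0.14,0,0,0,0],[-0.24,0.085,0.2,0,0,0,0],[-0.32,0.12,0.26,0,0,0,0],[-0.38,0.145,0.31,0,0,0,0],[-0.38,0.145,0.31,0,0,0,0],[-0.38,0.145,0.31,0,0,0,0]]]'

```text
t: 11.45
eef_pos: [0.5117, -0.0059, 0.283]
tcp_rot: [0.237, 0.876, 0.137, 0.398]
contact_force: [-0.5, -0.4, 0.3]
width: -0.0002
```

```bash
python3 chk.py 10a 60; python3 -c "
from h import *
env.get_image('scene')";python3 chk.py 10 60 side wrist; python3 - <<'E'
from h import *
from ik import *
R=Rroll(S,35,50)
for b in (.1,.06,0): go(F(204,.001,.076)-b*R[:,2],R)
E
```

```text
stand [-0.0799  0.0676  0.283 ] r,al 0.111 142.5 q [ 0.33 -0.22 -0.99 -0.02 -0.57  2.91] t 11.45 F [-0.5 -0.4  0.3]
[ 0.76 -0.31 -0.57]
stand [-0.0799  0.0674  0.2824] r,al 0.1104 142.4 q [ 0.33 -0.22 -0.99 -0.02 -0.57  2.91] t 11.5 F [0.4 0.2 0.4]
[ 0.76 -0.31 -0.57]
shift [-0.191 -0.45   0.179] turn [-0.0003  0.0004 -0.0004]
shift [-0.04  -0.513  0.065] turn [-0.0003  0.0004 -0.0004]
shift [ 0.188 -0.606 -0.107] turn [-0.0003  0.0004 -0.0004]
```

View pics/side10.png

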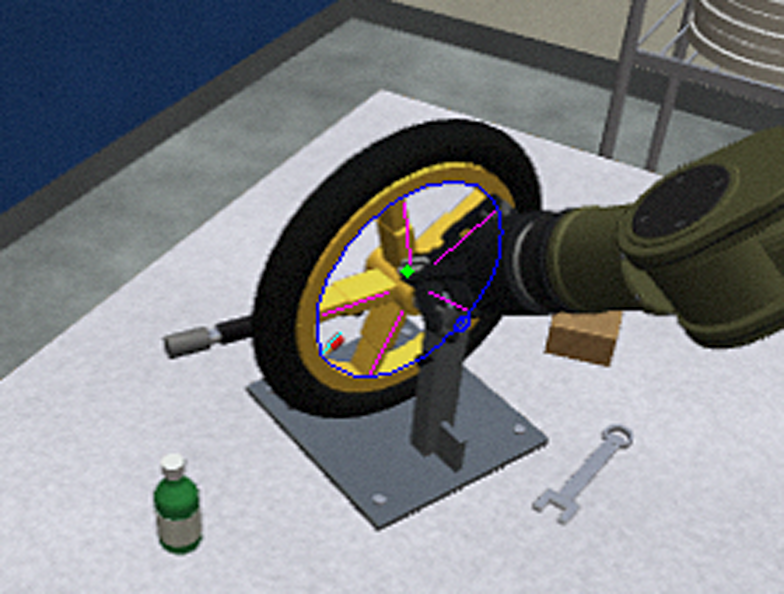

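View pics/wrist10.png

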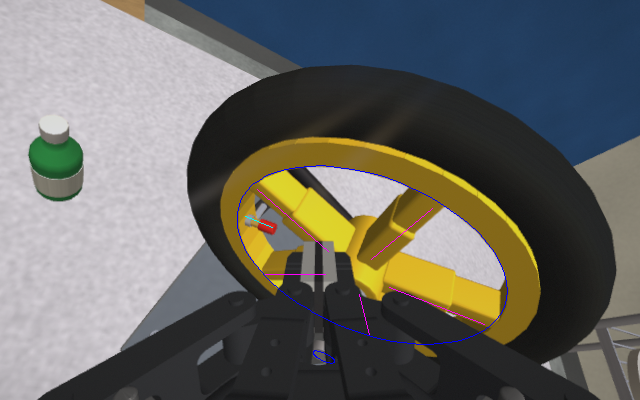

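Request:
carry_out --commands '[[[-0.06,-0.1,0.18,0,0,0,0],[-0.1,-0.22,0.18,0,0,0,0],[-0.15,-0.34,0.18,0,0,0,0],[-0.19,-0.45,0.18,0,0,0,0],[-0.19,-0.45,0.18,0,0,0,0],[-0.115,-0.48,0.12,0,0,0,0],[-0.04,-0.513,0.065,0,0,0,0],[-0.04,-0.513,0.065,0,0,0,0]]]'

```text
t: 12.4
eef_pos: [0.5042, -0.1091, 0.2932]
tcp_rot: [0.237, 0.877, 0.136, 0.396]
contact_force: [-0.7, 0.4, 0.0]
width: -0.0001
```

```bash
python3 -c "
from h import *
env.get_image('scene')";python3 chk.py 11 62 wrist; python3 - <<'E'
from h import *
from ik import *
R=Rroll(S,35,50)
for b in (.03,0): go(F(206,.001,.076)-b*R[:,2],R)
E
```

```text
stand [-0.0483 -0.0307  0.2936] r,al 0.1032 197.3 q [-0.04 -0.29 -1.02 -0.09 -0.28  2.65] t 12.45 F [-0.8  0.3  1.3]
[ 0.76 -0.31 -0.57]
shift [ 0.11  -0.06  -0.089] turn [-0.0004  0.0002 -0.0005]
shift [ 0.224 -0.107 -0.175] turn [-0.0004  0.0002 -0.0005]
```

View pics/wrist11.png

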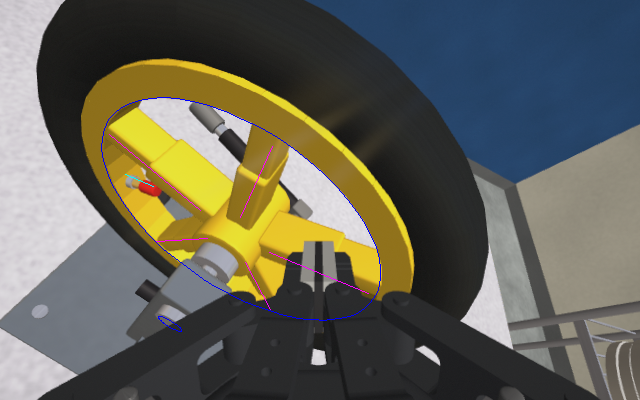

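Request:
carry_out --commands '[[[0.055,-0.03,-0.045,0,0,0,0],[0.11,-0.06,-0.09,0,0,0,0],[0.165,-0.085,-0.13,0,0,0,0],[0.224,-0.107,-0.175,0,0,0,0],[0.224,-0.107,-0.175,0,0,0,0]]]'

```text
t: 13.0
eef_pos: [0.5488, -0.1299, 0.2598]
tcp_rot: [0.237, 0.876, 0.137, 0.397]
contact_force: [-1.5, 0.3, -1.1]
width: 0.0004
```

```bash
python3 -c "
from h import *
env.get_image('scene')";python3 chk.py 12 62 wrist; python3 path.py 202 198 194 190 186 182 178 174 170 166
```

```text
stand [ 0.001  -0.0331  0.26  ] r,al 0.0729 207.0 q [-0.1  -0.14 -1.04 -0.27 -0.23  2.61] t 13.05 F [ 0.2  0.  -0.7]
[ 0.76 -0.31 -0.57]
turn [-0.0004  0.0005 -0.0006] F [-0.2  0.1  0.1] t 13.1
202 [0.01, 0.021, 0.005]
198 [0.019, 0.044, 0.014]
194 [0.029, 0.067, 0.021]
190 [0.039, 0.091, 0.027]
186 [0.049, 0.116, 0.03]
182 [0.059, 0.14, 0.032]
178 [0.069, 0.165, 0.032]
174 [0.079, 0.189, 0.03]
170 [0.089, 0.214, 0.027]
166 [0.099, 0.237, 0.021]
```

View pics/wrist12.png

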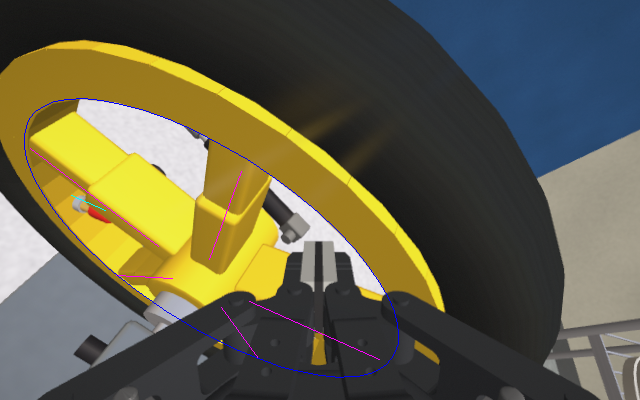

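Finger sits in the gap between the upper spoke (220,220) and the right one, clear of the valve (95,212). Push.

Request:
carry_out --commands '[[[0.01,0.021,0.005,0,0,0,0],[0.019,0.044,0.014,0,0,0,0],[0.029,0.067,0.021,0,0,0,0],[0.039,0.091,0.027,0,0,0,0],[0.049,0.116,0.03,0,0,0,0],[0.059,0.14,0.032,0,0,0,0],[0.069,0.165,0.032,0,0,0,0],[0.079,0.189,0.03,0,0,0,0],[0.089,0.214,0.027,0,0,0,0],[0.099,0.237,0.021,0,0,0,0]]]'

```text
t: 14.1
eef_pos: [0.5682, -0.0826, 0.2644]
tcp_rot: [0.238, 0.876, 0.136, 0.397]
contact_force: [-0.5, -2.6, 0.3]
width: -0.0002
```

```bash
python3 chk.py 13 38 side; python3 path.py 162 158 154 150 146 142 138 134 130
```

```text
stand [0.0015 0.0181 0.2644] r,al 0.0718 165.4 q [ 0.05 -0.11 -1.   -0.23 -0.35  2.71] t 14.1 F [-0.5 -2.6  0.3]
[ 0.76 -0.31 -0.57]
turn [-0.0005  0.0005 -0.0008] F [-0.5  0.3  0.2] t 14.15
162 [0.006, 0.021, -0.006]
158 [0.015, 0.044, -0.015]
154 [0.025, 0.066, -0.026]
150 [0.034, 0.088, -0.038]
146 [0.042, 0.109, -0.052]
142 [0.05, 0.128, -0.068]
138 [0.058, 0.147, -0.085]
134 [0.065, 0.165, -0.103]
130 [0.072, 0.181, -0.123]
```

View pics/side13.png

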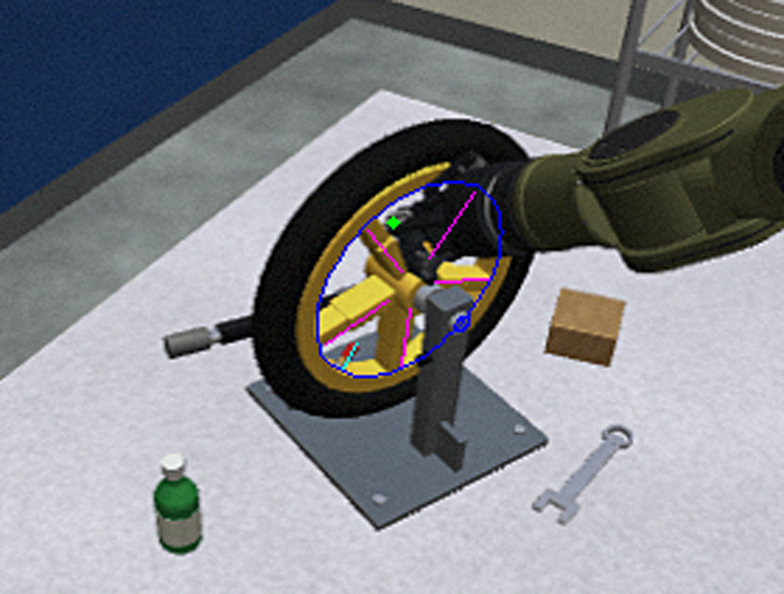

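Request:
carry_out --commands '[[[0.006,0.021,-0.006,0,0,0,0],[0.015,0.044,-0.015,0,0,0,0],[0.025,0.066,-0.026,0,0,0,0],[0.034,0.088,-0.038,0,0,0,0],[0.042,0.109,-0.052,0,0,0,0],[0.05,0.128,-0.068,0,0,0,0],[0.058,0.147,-0.085,0,0,0,0],[0.058,0.147,-0.085,0,0,0,0]]]'

```text
t: 14.95
eef_pos: [0.5799, -0.052, 0.2466]
tcp_rot: [0.236, 0.876, 0.138, 0.397]
contact_force: [0.1, 1.4, 0.1]
width: -0.0003
```

```bash
python3 chk.py 14 13 side scene; python3 path.py 136 134 132 130 128 126 124 122 120
```

```text
stand [0.0006 0.0509 0.2466] r,al 0.0725 135.4 q [ 0.14 -0.05 -1.   -0.27 -0.42  2.76] t 14.95 F [0.1 1.4 0.1]
[ 0.76 -0.31 -0.57]
turn [-0.0005  0.0005 -0.0008] F [ 1.1 -0.2  0.4] t 15.05
136 [0.006, 0.01, -0.008]
134 [0.009, 0.019, -0.018]
132 [0.013, 0.027, -0.027]
130 [0.016, 0.035, -0.037]
128 [0.019, 0.043, -0.048]
126 [0.022, 0.05, -0.058]
124 [0.025, 0.057, -0.069]
122 [0.028, 0.064, -0.08]
120 [0.03, 0.07, -0.092]
```

View pics/side14.png

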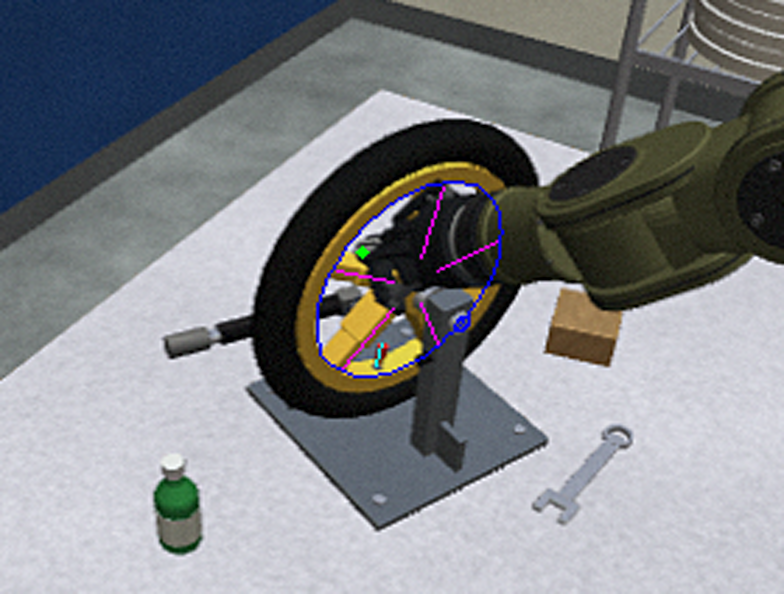

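Request:
carry_out --commands '[[[0.006,0.01,-0.008,0,0,0,0],[0.009,0.019,-0.018,0,0,0,0],[0.013,0.027,-0.027,0,0,0,0],[0.016,0.035,-0.037,0,0,0,0],[0.019,0.043,-0.048,0,0,0,0],[0.019,0.043,-0.048,0,0,0,0],[0.019,0.043,-0.048,0,0,0,0]]]'

```text
t: 15.75
eef_pos: [0.5836, -0.0443, 0.2377]
tcp_rot: [0.237, 0.876, 0.137, 0.397]
contact_force: [0.2, 0.1, -0.1]
width: -0.0
```

```bash
python3 chk.py 15 4 side scene;python3 - <<'E'
from h import *
im=env.get_image('side');cv2.imwrite('pics/s15z.png',cv2.resize(im[150:220,320:400,::-1],None,fx=8,fy=8,interpolation=cv2.INTER_CUBIC))
import numpy as np
m=((im[...,0].astype(int)-im[...,1]>60)&(im[...,0]>90)&(im[...,1]<60));m[:, :320]=0;m[:,400:]=0;m[:150]=0;m[220:]=0
ys,xs=np.nonzero(m);print(len(xs),xs.mean(),ys.mean())
for th in range(-12,16,2): print(th,proj('side',W(S,[valve(np.radians(th),.087)]))[0].round(1))
E
python3 path.py 128 126 124 122 120 118
```

```text
stand [0.0011 0.0595 0.2377] r,al 0.0732 125.7 q [ 0.16 -0.02 -1.01 -0.3  -0.44  2.78] t 15.75 F [ 0.2  0.1 -0.1]
[ 0.76 -0.31 -0.57]
15 360.26666666666665 188.13333333333333
-12 [367.  184.3]
-10 [366.2 184.9]
-8 [365.3 185.4]
-6 [364.5 185.9]
-4 [363.6 186.3]
-2 [362.8 186.8]
0 [361.9 187.2]
2 [361.  187.6]
4 [360.2 187.9]
6 [359.3 188.3]
8 [358.5 188.6]
10 [357.6 188.8]
12 [356.8 189.1]
14 [356.  189.3]
turn [-0.0005  0.0006 -0.0006] F [ 0.  -0.   0.4] t 15.9
128 [0.0, 0.003, -0.001]
126 [0.003, 0.011, -0.012]
124 [0.006, 0.018, -0.023]
122 [0.009, 0.024, -0.034]
120 [0.012, 0.031, -0.045]
118 [0.014, 0.037, -0.057]
```

View pics/s15z.png

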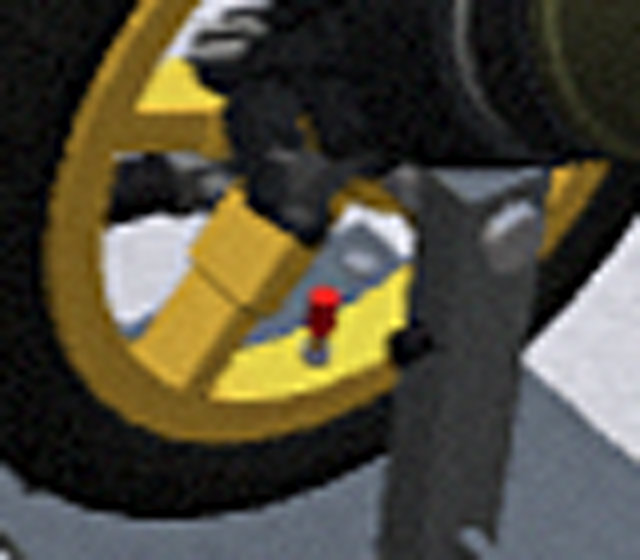

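View pics/side15.png

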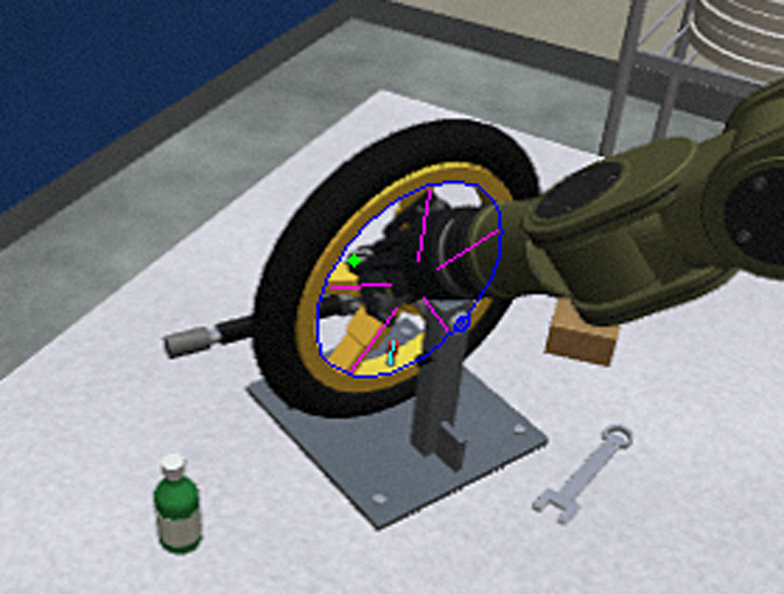

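Request:
carry_out --commands '[[[0.002,0.007,-0.006,0,0,0,0],[0.003,0.011,-0.012,0,0,0,0],[0.005,0.015,-0.018,0,0,0,0],[0.006,0.018,-0.023,0,0,0,0],[0.006,0.018,-0.023,0,0,0,0],[0.006,0.018,-0.023,0,0,0,0]]]'

```text
t: 16.5
eef_pos: [0.5849, -0.041, 0.2334]
tcp_rot: [0.237, 0.876, 0.137, 0.397]
contact_force: [-0.5, -1.4, 0.7]
width: -0.0
```

```bash
cat > cap.py <<'E'
from h import *
import sys
im=env.get_image('side');cv2.imwrite(f'pics/s{sys.argv[1]}z.png',cv2.resize(im[150:220,320:400,::-1],None,fx=8,fy=8,interpolation=cv2.INTER_CUBIC))
a=im.astype(float);w=np.clip(a[...,0]-1.5*a[...,1]-0,0,None)*(a[...,1]<90);w[w<25]=0;w[:, :320]=0;w[:,400:]=0;w[:150]=0;w[220:]=0
ys,xs=np.mgrid[:400,:640];print(w.sum(),(w*xs).sum()/w.sum(),(w*ys).sum()/w.sum())
P,Q,s=cur();print(stand(P).round(4),s['t'],s['contact_force'].round(1))
E
python3 cap.py 16; python3 path.py 124 122 120
```

```text
2047.0 361.90937957987296 186.87176355642404
[0.001  0.0629 0.2334] 16.55 [ 0.4 -1.   0.2]
turn [-0.0004  0.0006 -0.0006] F [ 0.4 -1.   0.2] t 16.55
124 [0.0, 0.0, -0.001]
122 [0.003, 0.007, -0.012]
120 [0.005, 0.013, -0.023]
```

View pics/s16z.png

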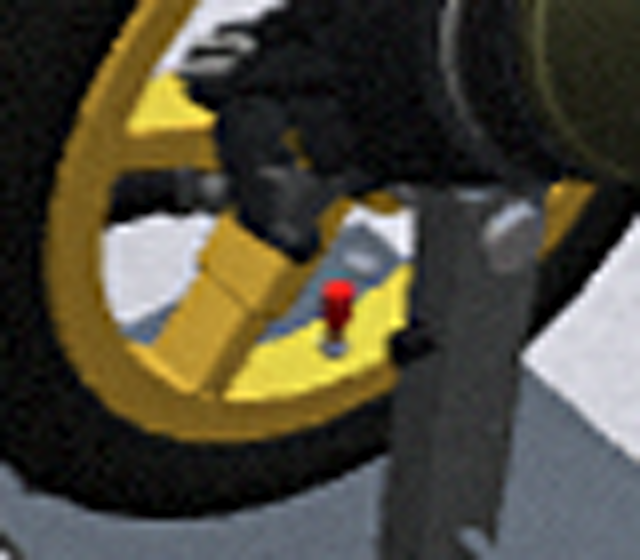

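Request:
carry_out --commands '[[[-0.006,-0.014,0.02,0,0,0,0],[-0.05,0.005,0.06,0,0,0,0],[-0.13,0.035,0.12,0,0,0,0],[-0.21,0.07,0.18,0,0,0,0],[-0.29,0.1,0.24,0,0,0,0],[-0.37,0.135,0.3,0,0,0,0],[-0.45,0.17,0.36,0,0,0,0],[-0.53,0.2,0.42,0,0,0,0],[-0.53,0.2,0.42,0,0,0,0],[-0.53,0.2,0.42,0,0,0,0]]]'

```text
t: 17.55
eef_pos: [0.4789, -0.0008, 0.3178]
tcp_rot: [0.237, 0.876, 0.137, 0.398]
contact_force: [-0.0, -0.3, 0.1]
width: -0.0001
```

```bash
python3 cap.py 17; python3 chk.py 17 0 wrist side scene
```

```text
2041.5 361.85353906441344 186.9238305167769
[-0.1122  0.0595  0.3171] 17.6 [-0.2  0.1 -0.4]
stand [-0.1122  0.0595  0.3171] r,al 0.1359 154.0 q [ 0.39 -0.33 -0.94  0.17 -0.61  2.96] t 17.6 F [-0.2  0.1 -0.4]
[ 0.76 -0.31 -0.57]
```

View pics/wrist17.png

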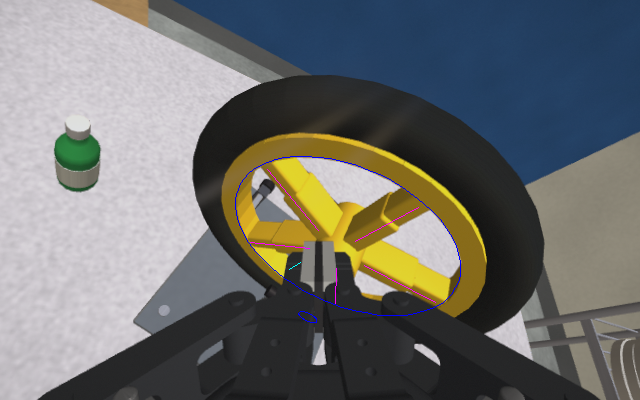

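View pics/side17.png

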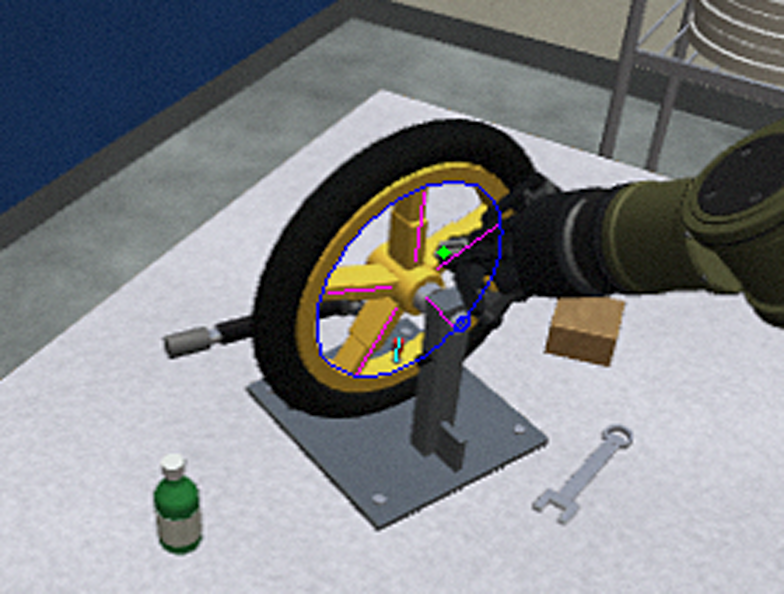

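View pics/s17z.png

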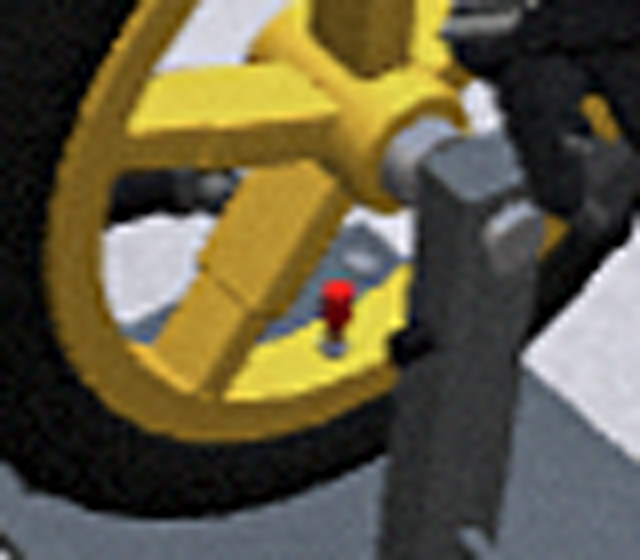

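```bash
python3 - <<'E'
from h import *
im=env.get_image('side');cv2.imwrite('pics/s18z.png',cv2.resize(im[95:220,310:420,::-1],None,fx=4.8,fy=4.8,interpolation=cv2.INTER_CUBIC))
v=cv2.resize(im[95:220,310:420,::-1],None,fx=4.8,fy=4.8,interpolation=cv2.INTER_CUBIC)
def sp(a,w,r,x=-.017): return np.array([x,r*np.sin(a)+w*np.cos(a),.195-r*np.cos(a)+w*np.sin(a)])
def d(P,col):
    for p in proj('side',W(S,P)): 
        cv2.circle(v,tuple(int(t) for t in ((p-[310,95]+.5)*4.8)),2,col,-1)
for k in (36,108,180): d([sp(np.radians(k),w,r) for w in(-.01,.01) for r in(.04,.05,.06,.076)],(255,0,255))
d([valve(0),valve(0,.11)],(255,255,0));d([[-.079,y,.216] for y in(-.018,.018)]+[[-.053,y,.216] for y in(-.018,.018)]+[[-.085,0,.195]],(0,255,0))
cv2.imwrite('pics/s18o.png',v)
E
```

```text
(no output)
```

View pics/s18o.png

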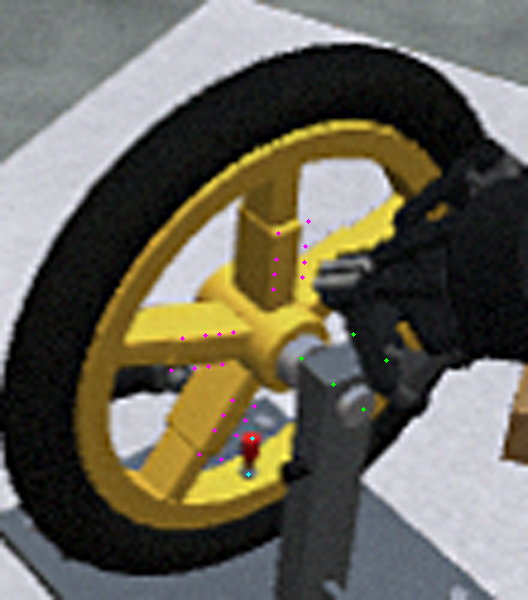

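```bash
python3 - <<'E'
from station import env
print(env.close_job()); s=env.read_state(); print(s['t'],s['contact_force'])
E
```

```text
the job is handed in; nothing more can be done
None
the job is handed in; nothing more can be done
```

I turned the wheel about 176° counter-clockwise as seen from the robot and handed the job in at about 18 s of the 58 s allowed. I pushed the yellow spokes twice with the shut fingertips and drew the fingers fully out in between. No verdict came back.

**Valve position:** in the last side view, the cap and the foot of the stem lie on the points projected for exactly bottom, within about 2° (7° allowed). The cap stayed in the same place to 0.1 px before and after I drew the fingers out, so the wheel is standing still.

**Forces and surroundings:** the tool force readings, taken between moves, stayed under about 4 N and were near zero after the last withdrawal. The bottle, carton, spanner and stand show no shift in the last side picture; I judged this by eye and did not measure it. The pump was only partly in view.

**Checks that disagreed:**
- My first straight-in approach ran into a joint limit, so I switched to a tool tilted 35° downward before any contact.
- The early camera fits of the stand differed by up to 11 mm and 2.5°. I used a combined fit, and its overlay matched the later pictures to about 1 px in the side view.

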